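# Clamp a cabinet-door rail in the jig

### The arm

A 7-joint arm with a two-finger parallel gripper is mounted at the origin on the work surface. World frame = base frame: x ahead of the robot, y to its left, z up, the work surface at z = 0. Lengths are in m, angles in rad, forces in N, time in s.
With the tool pointing down it reaches from about 0.4 to 0.85 m from the base axis. Payload 4.5 kg.
Tool frame: the origin (TCP) lies between the finger pads; the fingertips stand 19 mm ahead of it and the grasp point (between the pads) is the TCP (r.nose_length is the distance from the TCP to the fingertips, in m); z points along the fingers, x is the direction in which the jaws open and shut, and the axes are right-handed (so a half turn about z gives the same grasp; the last joint's range is limited). The gripper opens to 88 mm and grips with 3 to 60 N. Pads are 18 mm wide; open, the fingers measure 123 mm over their backs; the gripper's body (75 mm by 187 mm) begins 45 mm behind the grasp point.
Start: joints at [1.221, 0.689, -0.195, 1.565, 0.157, 0.902, -0.215], TCP at [0.234, -0.58, 0.224] pointing down, gripper open.
Joint ranges: [-3.01, 3.01], [-0.46, 2.08], [-1.47, 1.51], [0.13, 2.56], [-1, 4.14], [0.04, 2.09], [-2.66, 2.66]. Speed limits (rad/s): [2.57, 2.57, 3.14, 3.14, 3.14, 3.14, 3.14].

### API

Orientations are given as a unit quaternion [x, y, z, w].
In Python, from plant import get_state, vision, r gives the robot as it stands.
- The arm moves only by the tool play_rows, never from a script. Its argument "deltas" is a list that holds one entry, the list of rows, each a list of 7 numbers: the gripper command: -1 is fully open, 1 is shut, values between are in proportion, then the shift along the tool's x, y, z normalised to -1 to 1, where 1 is 300 mm, then the turn, a rotation vector about the tool's x, y, z normalised to -1 to 1, where 1 is pi rad. A call has 1 to 5 rows; each row is the pose to reach, as a shift and turn from the pose measured when the call began, along the tool's axes at that moment, turning the shorter way round; what a row does not reach only later rows make up. A row lasts 1/8 s, in which the tool goes at most 62.5 mm and 10.7 degrees, less where a joint would pass 70% of its speed; a pose out of reach is approached as far as the arm can. A call with a number of a shift or a turn outside -1 to 1 is refused whole. A call with a gripper value outside its range is refused whole. The fingers move at their own pace and stop on an object; "force" is the grip in N (left out, the last holds). Time passes only in rows, so rows that repeat a pose let the fingers close. It gives the time, the measured TCP pose, the force and the opening at its end, in the units of the state.
- get_state(): the state, without advancing time (a new reading comes with each control period).
- vision.snapshot(name): name is "side" or "top" or "wrist"; returns the picture (384x512x3 uint8, red, green, blue); there is no depth.
- vision.camera_model(name): a dict with "vfov" (degrees; the focal length in pixels is half the picture's height over the tangent of half this angle, whatever the lens; pixels are square), "cx", "cy" (the principal point, pixels), "world_to_cam" (4x4, takes a point from world to camera coordinates). Camera axes: x right, y up, looking along -z (the intrinsics and any distortion apply to the point x, -y, -z); pixel columns grow to the right and rows downward; lengths in m; the calibration is good to about 2 mm. A picture is of the moment at which its call begins: read the wrist's pose just before it. camera_model takes no time and is no camera call; for the wrist camera it gives the pose at the moment of the call.
- r.finish_job(): hands the job in, once; it reports no verdict.
The state is a dict: "clock": time; "q": joint angles; "qd": joint speeds; "joint_torque": joint torques, N m; "tool_pos": TCP position; "eef_rot": TCP orientation; "contact_force": force on the tool from outside, world axes, zero at the start; "moment": the same for the moment, N m; "opening": opening from 0.0 (shut) to 1.0 (fully open).
Only numpy, scipy, OpenCV 4.12 (cv2) and the standard library are available. Lean on these libraries where they do the work, as an engineer would, in place of code of your own. Each camera call takes 0.05 s, during which the arm holds its last target.

### The job

Slide the oak rail along the jig's channel until it sits fully home against the red stop, without ramming it. Then turn the orange clamp knob clockwise until you feel the clamp bite on the wood, give it about an eighth of a turn (45 degrees) more and no further, and let go. Leave the other things on the counter where they are.

Things in the scene. Friction and masses are not known exactly. Their poses are not given: they have to be found in the camera images.
- jig: clamping jig fixed to the counter: plywood base 160 (x) by 310 mm (y, -125 to +185 mm of the origin), 12 mm thick; origin on the counter. Along y runs a channel between two aluminium side guides 61 mm apart, tops 32 mm above the counter. A dark steel bridge (134 mm in x, 40 mm in y, top 78 mm above the counter) spans it at y = -20 mm. The wood is pushed along -y
- bed: black bed of the channel that the wood lies on, 60 mm wide, 14 mm thick, y -99 to +169 mm of the jig; origin at its underside, axes parallel to the jig's. It is set at a height that varies (its top is 20 to 28 mm above the counter)
- stop: the red end stop of the channel, fixed to the jig: 62 mm wide, 16 mm long, top 42 mm above the counter. Origin on the counter below the middle of the face that the wood meets; its axes are parallel to the jig's and +y points from that face back along the channel
- rail: the loose oak rail (workpiece), 57 mm wide (x), 200 mm long (y), 19 mm thick, about 0.25 kg, lying flat in the channel under the bridge; origin at the centre of its underside, its y along the channel. It starts 25 to 55 mm short of the stop. Its tail end sticks out behind the bridge and can be pushed from there
- rail_nose (a point): middle of the rail's front end face (its -y end), which must meet the stop; 9.5 mm above its underside
- rail_tail (a point): middle of the rail's rear end face (its +y end); 9.5 mm above its underside
- knob_grip (a point): point to grip on the clamp knob, on its vertical axis, over the bridge at y = -20 mm of the jig, 109 mm above the counter. The knob is an orange bar 46 mm long (this point's x axis), 14 mm thick (its y), 30 mm tall (86 to 116 mm above the counter), on a black disc 48 mm across; it stays at this height as it turns
- knob (a joint): knob angle in rad, 0 at the start, growing clockwise seen from above (tightening). Free (friction 0.09 N m) until the foot of its coarse screw meets the wood: some 0.7 to 3 rad, not known beforehand. Then the turning torque climbs 0.6 N m per rad (0.25 of it elastic, still felt when held still, the rest friction) and clamp force 66 N per rad. It stays where it is left
- tape: loose roll of blue masking tape lying flat, 104 mm across, 36 mm tall, beside the jig; leave alone
- filter: loose pink round respirator filter, 90 mm across, 30 mm tall, beside the jig; leave alone
- mug: loose white mug, 80 mm across, 90 mm tall; leave alone
- driver: loose yellow screwdriver lying on the counter; leave alone
Mind the look-alikes: they are no part of the job. What is shaped like the rail but white is not meant.

How it is judged:
On the way, in this order (a step that is already met when the one before it is completed fails the run):
1. the rail is home against the stop (within 2.5 mm) while the clamp is still open (y of rail_nose in the frame of stop below 0.0025 m and contact force between bed and rail below 8 N), for 0.2 s.
2. the clamp foot bites on the rail (contact force between bed and rail above 10 N), for 0.05 s.
At the end, for the whole second after the job is handed in: the rail lies flat and still, its front end within 2.5 mm of the red stop, and it is pressed onto the bed with 32 to 85 N (an eighth of a turn past the bite gives about 55 N; never over 100 N) (contact force between bed and rail between 32 and 85 N and y of rail_nose in the frame of stop below 0.0025 m and angle between rail's own z axis and vertical below 0.03 rad and linear speed of rail below 0.01 m/s); the robot touches nothing.
It fails at once if the clamp is overtightened (contact force between bed and rail above 100 N).
It fails at once if the rail is rammed into the stop with more than 40 N (contact force between rail and stop above 40 N).
It fails at once if a bystander (tape roll, filter, mug or screwdriver) is moved more than 20 mm (distance of any of tape, filter, mug, driver from where it was at the start of the episode above 0.02 m).
It also fails if it takes over 72 s, if anything falls off the work surface, if the arm or the gripper's body presses on something with over 40 N, if the wrist force passes 120 N, or if a joint passes its speed limit or range.

## Working session

There is one attempt and no reset: what is moved stays moved. The work goes in short steps, Python scripts to look and compute and a tool call to move; the robot and the scene stay as the last step left them, time stands still between calls to the robot, and variables do not carry over. Pictures are saved under pics/ and viewed, and the job is handed in when it is done.

Besides the shell and the picture viewer there is one more tool, called after "Call:" as name(argument=value, ...) on one line, values as JSON. play_rows: Moves the arm, as the interface text tells. Scaled input: -1 to 1 covers 300 mm each way for a shift and pi rad each way for a turn. Its arguments: {"type":"object","properties":{"deltas":{"type":"array"},"force":{"type":"number"}},"required":["deltas"]}

```bash
ls; mkdir -p pics; python3 - <<'E'
from plant import get_state, vision, r
import cv2,json
s=get_state(); print(s)
for n in ["top","side","wrist"]:
    m=vision.camera_model(n); print(n,m)
    im=vision.snapshot(n); cv2.imwrite(f"pics/{n}0.png",im[:,:,::-1])
E
```

```text
pics
{'clock': 0.0, 'q': array([ 1.22080691,  0.69000385, -0.19450656,  1.56629568,  0.15729215,
        0.90247704, -0.21509711]), 'qd': array([-0.00094634, -0.00070209, -0.00148608, -0.00014833,  0.0004405 ,
        0.00148049, -0.00162263]), 'joint_torque': array([-1.01569152e-03, -5.27557218e+01, -1.26676016e+00, -1.53427130e+01,
       -5.24713250e-02,  6.58825447e-03,  1.83241118e-04]), 'tool_pos': array([ 0.23373971, -0.57896702,  0.22311034]), 'eef_rot': array([ 8.29005846e-01, -5.59239218e-01, -7.75959083e-04, -4.50066889e-04]), 'contact_force': array([-0.08800862, -0.38726117, -0.18884167]), 'moment': array([-0.00755037,  0.0175165 ,  0.00822678]), 'opening': 1.001494080616586}
top {'vfov': 45.89473800053686, 'cx': 246.4379903484976, 'cy': 190.24353032414558, 'world_to_cam': array([[-6.95237345e-02, -9.97579848e-01,  9.47319336e-04,
         4.47408850e-02],
       [ 9.69593384e-01, -6.73498727e-02,  2.35271470e-01,
        -5.46952731e-01],
       [-2.34638276e-01,  1.72754658e-02,  9.71929235e-01,
        -1.12110773e+00],
       [ 0.00000000e+00,  0.00000000e+00,  0.00000000e+00,
         1.00000000e+00]])}
side {'vfov': 44.42709641828495, 'cx': 256.6484368736848, 'cy': 192.94958408786215, 'world_to_cam': array([[-0.86565166, -0.5003205 ,  0.01807233,  0.46669428],
       [ 0.27693719, -0.44845844,  0.84981811, -0.23895514],
       [-0.41707673,  0.74065135,  0.52676615, -1.28057771],
       [ 0.        ,  0.        ,  0.        ,  1.        ]])}
wrist {'vfov': 59.44212221842738, 'cx': 261.7871352349114, 'cy': 186.94413534818062, 'world_to_cam': array([[ 0.37591836, -0.92665043, -0.00209151, -0.62396683],
       [ 0.88842675,  0.36105173, -0.28344233,  0.03906638],
       [ 0.2634071 ,  0.10469302,  0.958987  , -0.38982772],
       [ 0.        ,  0.        ,  0.        ,  1.        ]])}
```

View pics/top0.png

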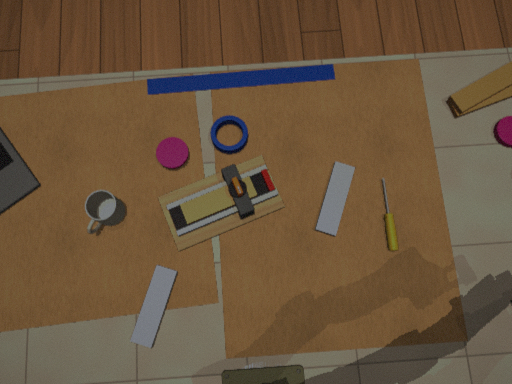

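View pics/side0.png

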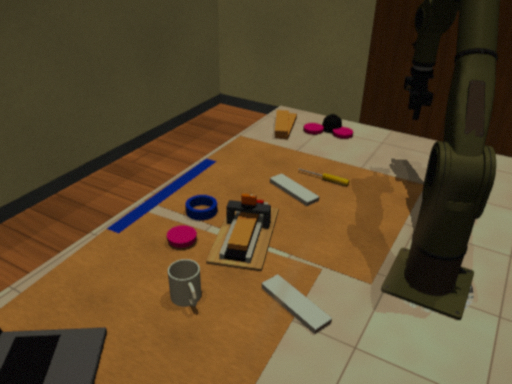

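View pics/wrist0.png

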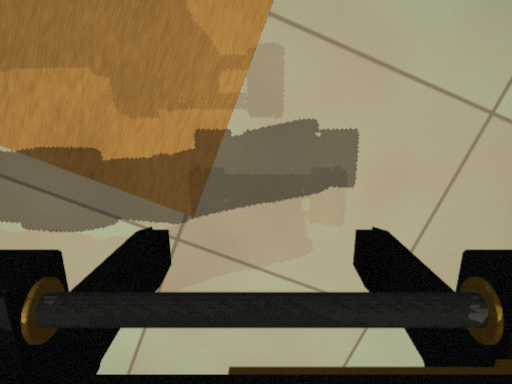

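The top view shows the jig around (220,200): rail at (207,207), red stop at (266,181), knob at (237,186). The white look-alikes are at (336,198) and (154,306). Yellowish-brown blocks at (485,90) are off the jig. The oak rail in the channel under the bridge is the one that fits, so I'll enlarge it to confirm.

```bash
python3 - <<'E'
import cv2
im=cv2.imread("pics/top0.png")[140:260,150:300]
cv2.imwrite("pics/topc.png",cv2.resize(im,None,fx=5,fy=5,interpolation=cv2.INTER_CUBIC))
im=cv2.imread("pics/side0.png")[180:280,195:295]
cv2.imwrite("pics/sidec.png",cv2.resize(im,None,fx=6,fy=6,interpolation=cv2.INTER_CUBIC))
E
```

```text
(no output)
```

View pics/topc.png

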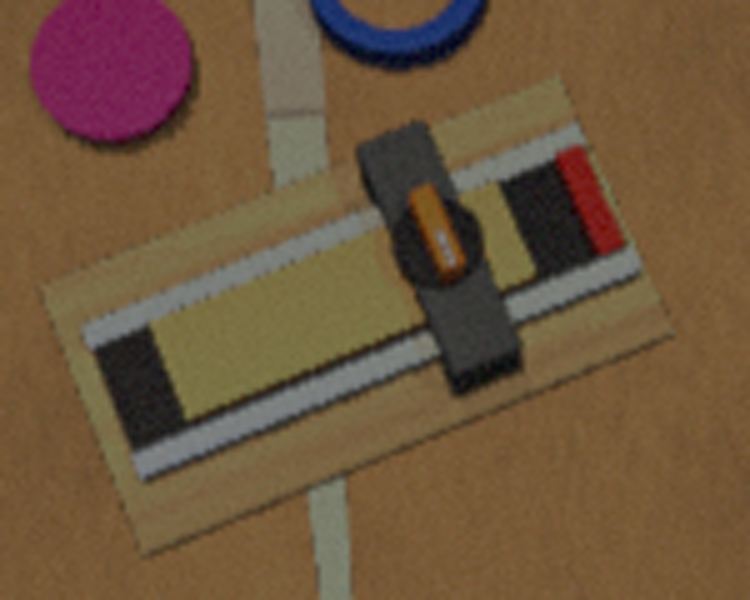

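View pics/sidec.png

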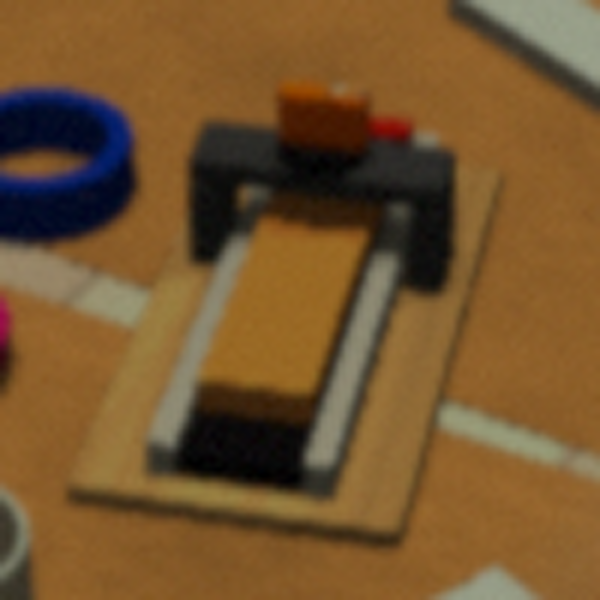

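Confirmed: the oak rail lies in the black-bedded channel, its tail centre near (183,215) and nose short of the red stop. Next I fit the jig pose from the base corners.

```bash
cat > h.py <<'E'
import numpy as np, cv2, json
from plant import get_state, vision, r
from scipy.spatial.transform import Rotation as R
def proj(m,P,h=384):
    f=h/2/np.tan(np.radians(m["vfov"])/2)
    P=np.atleast_2d(P); c=P@m["world_to_cam"][:3,:3].T+m["world_to_cam"][:3,3]
    return np.c_[m["cx"]+f*c[:,0]/-c[:,2], m["cy"]-f*c[:,1]/-c[:,2]]
def ray(m,uv,z):
    f=192/np.tan(np.radians(m["vfov"])/2); W=m["world_to_cam"]
    d=np.array([(uv[0]-m["cx"])/f,-(uv[1]-m["cy"])/f,-1.])@W[:3,:3]
    o=-W[:3,:3].T@W[:3,3]
    return o+d*(z-o[2])/d[2]
def j2w(p,P):
    P=np.atleast_2d(P).astype(float); c,s=np.cos(p[2]),np.sin(p[2])
    return np.c_[p[0]+c*P[:,0]-s*P[:,1],p[1]+s*P[:,0]+c*P[:,1],P[:,2]]
def w2j(p,P):
    d=np.array(P[:2])-p[:2]; c,s=np.cos(p[2]),np.sin(p[2])
    return np.array([c*d[0]+s*d[1],-s*d[0]+c*d[1],P[2]])
E
cat > a.py <<'E'
from h import *
from scipy.optimize import least_squares
uc=lambda a,k,o:(np.array(a,float)+.5)/k-.5+np.array(o)
mt,ms=vision.camera_model("top"),vision.camera_model("side")
top=uc([(42,287),(560,75),(673,335),(147,553)],5,(150,140))
J=np.array([(80,185,12),(80,-125,12),(-80,-125,12),(-80,185,12)])/1000
# side: near-left corner(+x,+y)?, near-right (-x,+y), far right (-x,-y)
sd=uc([(70,490),(400,535),(500,172)],6,(195,180)); Js=np.array([(80,185,12),(-80,185,12),(-80,-125,12)])/1000
res=lambda p:np.r_[(proj(mt,j2w(p,J))-top).ravel(),(proj(ms,j2w(p,Js))-sd).ravel()]
s=least_squares(res,[.55,.05,.3]); p=s.x; print(p,np.degrees(p[2]),s.fun.round(1))
p2=least_squares(lambda p:res(p)[:8],p); print("top only",p2.x,p2.fun.round(1))
json.dump(list(p),open("jig.json","w"))
for n,a,z in [("tailR",(188,420),.043),("tailL",(150,328),.043),("noseL",(500,182),.043),("noseR",(535,275),.043),("stopA",(558,155),.042),("stopB",(598,252),.042),("knob1",(423,187),.116),("knob2",(452,272),.116),("bridge1",(358,148),.078),("bridge2",(427,122),.078),("bridge3",(520,350),.078),("bridge4",(455,380),.078)]:
    w=ray(mt,uc(a,5,(150,140)),z); print(n,w.round(4),w2j(p,w).round(4))
for n,a,z in [("s tailL",(200,380),.043),("s tailR",(310,395),.043)]:
    w=ray(ms,uc(a,6,(195,180)),z); print(n,w.round(4),w2j(p,w).round(4))
E
python3 a.py
```

```text
[0.54422731 0.05004255 0.33223013] 19.03538449537692 [-1.3  0.  -0.6  0.1  0.3 -0.2 -1.2  1.  -0.5 -2.   0.5 -1.6  0.8 -1.6]
top only [0.54479979 0.04812061 0.33030364] [-0.6 -0.3  0.2 -0.1  1.  -0.3 -0.6  0.7]
tailR [0.4752 0.1673 0.043 ] [-0.027   0.1334  0.043 ]
tailL [0.5258 0.1855 0.043 ] [0.0267 0.134  0.043 ]
noseL [ 0.5928 -0.0049  0.043 ] [ 0.028  -0.0678  0.043 ]
noseR [ 0.5403 -0.0199  0.043 ] [-0.0265 -0.0648  0.043 ]
stopA [ 0.606  -0.0373  0.042 ] [ 0.0299 -0.1027  0.042 ]
stopB [ 0.5508 -0.0544  0.042 ] [-0.0278 -0.1009  0.042 ]
knob1 [0.5729 0.0359 0.116 ] [ 0.0225 -0.0227  0.116 ]
knob2 [0.528  0.0243 0.116 ] [-0.0238 -0.0191  0.116 ]
bridge1 [0.6067 0.0688 0.078 ] [ 0.0652 -0.0026  0.078 ]
bridge2 [0.6184 0.0319 0.078 ] [ 0.0642 -0.0413  0.078 ]
bridge3 [ 0.4935 -0.0079  0.078 ] [-0.0668 -0.0382  0.078 ]
bridge4 [0.4803 0.0264 0.078 ] [-0.0682 -0.0015  0.078 ]
s tailL [0.5249 0.1895 0.043 ] [0.0272 0.1381 0.043 ]
s tailR [0.4745 0.1722 0.043 ] [-0.0261  0.1382  0.043 ]
```

```bash
cat >> h.py <<'E'
def plan(pos,yaw,n=5,maxmm=.29):
    "rows (linear) towards pos with tool x at world yaw (mod pi: pick nearest if yaw given as is), tool down"
    s=get_state(); Rc=R.from_quat(s["eef_rot"]); 
    Rt=R.from_matrix(np.c_[[np.cos(yaw),np.sin(yaw),0],[np.sin(yaw),-np.cos(yaw),0],[0,0,-1]])
    d=Rc.inv().apply(np.array(pos)-s["tool_pos"]); rv=(Rc.inv()*Rt).as_rotvec()
    print("clk",s["clock"].__round__(2),"pos",s["tool_pos"].round(4),"yaw",np.degrees(np.arctan2(*Rc.as_matrix()[1::-1,0])).round(2),"tilt",np.degrees(np.arccos(-Rc.as_matrix()[2,2])).round(2),"q",s["q"].round(2))
    print("F",s["contact_force"].round(2),"M",s["moment"].round(3),"open",round(s["opening"],3))
    print("full shift mm",(d*1e3).round(1),"rot deg",np.degrees(rv).round(1))
    print("normalised shift",(d/.3).round(4),"turn",(rv/np.pi).round(4))
E
python3 - <<'E'
from h import *
p=np.array([.5445,.049,.331])
t=j2w(p,[0,.168,.18])[0]; print(t)
plan(t,p[2])
E
```

```text
[0.48990186 0.2078806  0.18      ]
clk 0.15 pos [ 0.2338 -0.5791  0.2233] yaw -68.0 tilt 0.08 q [ 1.22  0.69 -0.19  1.57  0.16  0.9  -0.22]
F [ 0.34 -0.02  0.23] M [0.042 0.03  0.015] open 0.999
full shift mm [-633.7 -532.2   44.1] rot deg [ -0.1   0.1 -87. ]
normalised shift [-2.1125 -1.7741  0.147 ] turn [-3.000e-04  4.000e-04 -4.832e-01]
```

Call:
play_rows(deltas=[[[1,-0.14,-0.12,0,0,0,-0.03],[1,-0.28,-0.24,0,0,0,-0.06],[1,-0.42,-0.36,0,0,0,-0.1],[1,-0.56,-0.48,0,0,0,-0.13],[1,-0.7,-0.59,0,0,0,-0.16]]], force=30)

```text
clock: 0.78
tool_pos: [0.3199, -0.3163, 0.2236]
eef_rot: [0.943, -0.334, -0.0, -0.001]
contact_force: [1.1, -0.9, 1.0]
opening: 0.455
```

```bash
cat > g.py <<'E'
from h import *
import sys
p=np.array([.5445,.049,.331]); a=[float(x) for x in sys.argv[1:]]
t=j2w(p,[a[:3]])[0]; print("target",t.round(4)); s=get_state(); print("in jig",w2j(p,s["tool_pos"]).round(4)); plan(t,p[2]+np.radians(a[3] if len(a)>3 else 0))
E
python3 g.py 0 .168 .18
```

```text
target [0.4899 0.2079 0.18  ]
in jig [-0.3312 -0.2725  0.2236]
clk 0.78 pos [ 0.3199 -0.3163  0.2236] yaw -39.01 tilt 0.07 q [ 0.9   0.48 -0.33  2.07  0.26  0.63 -0.28]
F [ 1.06 -0.92  1.01] M [-0.074 -0.126  0.012] open 0.455
full shift mm [-197.8 -514.3   44.3] rot deg [ -0.1   0.  -58. ]
normalised shift [-0.6594 -1.7143  0.1476] turn [-4.000e-04  1.000e-04 -3.221e-01]
```

```bash
python3 - <<'E'
from h import *
plan([.46,-.07,.21],np.radians(-10))
E
```

```text
clk 0.78 pos [ 0.3199 -0.3163  0.2236] yaw -39.01 tilt 0.07 q [ 0.9   0.48 -0.33  2.07  0.26  0.63 -0.28]
F [ 1.06 -0.92  1.01] M [-0.074 -0.126  0.012] open 0.455
full shift mm [ -46.1 -279.6   13.9] rot deg [ -0.1   0.  -29. ]
normalised shift [-0.1538 -0.9319  0.0465] turn [-0.0004  0.0002 -0.1612]
```

Call:
play_rows(deltas=[[[1,-0.03,-0.19,0.01,0,0,-0.03],[1,-0.06,-0.38,0.02,0,0,-0.06],[1,-0.09,-0.57,0.03,0,0,-0.1],[1,-0.12,-0.76,0.04,0,0,-0.13],[1,-0.15,-0.93,0.04,0,0,-0.16]]])

```text
clock: 1.4
tool_pos: [0.4613, -0.0692, 0.2118]
eef_rot: [0.996, -0.087, -0.0, -0.001]
contact_force: [-0.2, -1.1, 0.2]
opening: 0.004
```

```bash
python3 g.py 0 .168 .18
```

```text
target [0.4899 0.2079 0.18  ]
in jig [-0.1171 -0.0847  0.2118]
clk 1.4 pos [ 0.4613 -0.0692  0.2118] yaw -9.99 tilt 0.08 q [ 0.33  0.53 -0.43  2.03  0.36  0.65 -0.51]
F [-0.19 -1.05  0.21] M [-0.06  -0.077  0.004] open 0.004
full shift mm [ -19.9 -277.8   32.1] rot deg [ -0.1   0.  -29. ]
normalised shift [-0.0664 -0.926   0.1071] turn [-0.0005  0.     -0.1609]
```

Call:
play_rows(deltas=[[[1,-0.02,-0.19,0,0,0,-0.03],[1,-0.03,-0.38,0,0,0,-0.06],[1,-0.04,-0.57,0.03,0,0,-0.1],[1,-0.055,-0.76,0.06,0,0,-0.13],[1,-0.066,-0.926,0.1,0,0,-0.161]]])

```text
clock: 2.02
tool_pos: [0.49, 0.2102, 0.1819]
eef_rot: [0.986, 0.167, 0.0, -0.001]
contact_force: [-0.2, -0.5, -0.7]
opening: 0.007
```

```bash
python3 g.py 0 .168 .053; python3 - <<'E'
from h import *
for n in ["wrist","side"]:
    m=vision.camera_model(n); im=vision.snapshot(n); cv2.imwrite(f"pics/{n}1.png",im[:,:,::-1])
E
```

```text
target [0.4899 0.2079 0.053 ]
in jig [0.0009 0.1701 0.1819]
clk 2.02 pos [0.49   0.2102 0.1819] yaw 19.22 tilt 0.11 q [-0.18  0.67 -0.51  1.88  0.48  0.72 -0.63]
F [-0.22 -0.54 -0.7 ] M [-0.039 -0.172  0.008] open 0.007
full shift mm [ -1.    2.3 128.9] rot deg [-0.1 -0.1  0.3]
normalised shift [-0.0034  0.0078  0.4296] turn [-0.0005 -0.0003  0.0014]
```

View pics/wrist1.png

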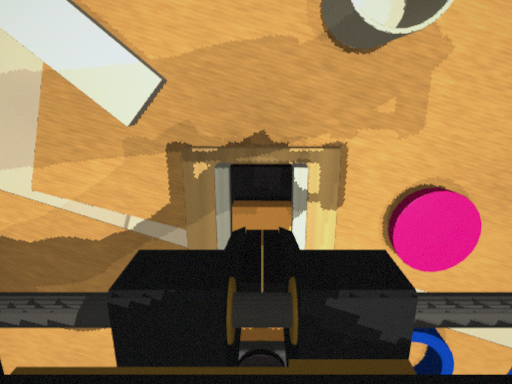

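View pics/side1.png

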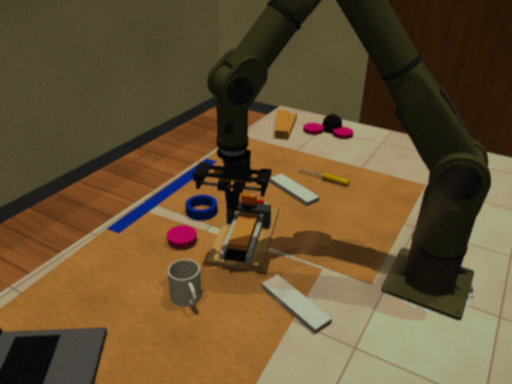

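```bash
python3 - <<'E'
from h import *
p=np.array([.5445,.049,.331]); m=vision.camera_model("wrist")
for q in [(0,.135,.043),(0,.135,.024),(0,.168,.024),(.0,.185,.012),(-.08,.185,.012),(.08,.185,.012),(.03,.169,.032),(-.03,.169,.032)]: print(q,proj(m,j2w(p,q)).round(1))
c=cv2.imread("pics/wrist1.png")[140:260,160:350]; cv2.imwrite("pics/w1c.png",cv2.resize(c,None,fx=4,fy=4))
E
```

```text
(0, 0.135, 0.043) [[258.3 213.6]]
(0, 0.135, 0.024) [[258.5 206.9]]
(0, 0.168, 0.024) [[258.8 174.9]]
(0.0, 0.185, 0.012) [[259.  155.4]]
(-0.08, 0.185, 0.012) [[178.6 154.5]]
(0.08, 0.185, 0.012) [[339.3 156.4]]
(0.03, 0.169, 0.032) [[290.3 176.3]]
(-0.03, 0.169, 0.032) [[227.2 175.6]]
```

View pics/w1c.png

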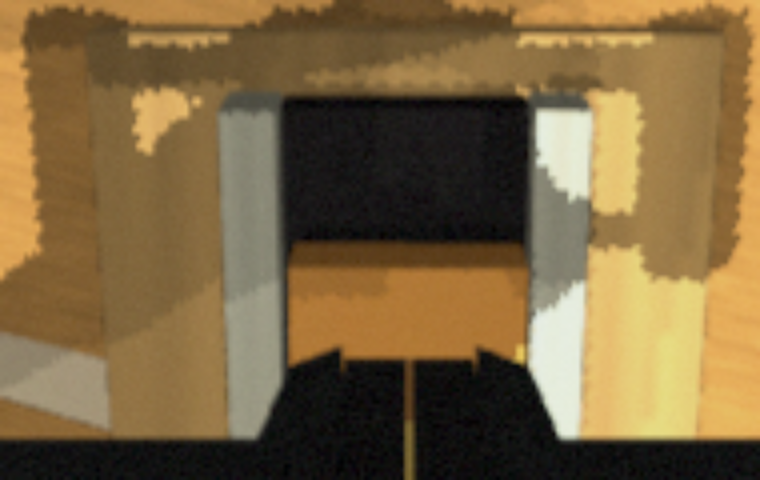

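Call:
play_rows(deltas=[[[1,0,0,0.15,0,0,0],[1,0,0,0.28,0,0,0],[1,0,0,0.38,0,0,0],[1,0,0,0.43,0,0,0],[1,0,0,0.43,0,0,0]]])

```text
clock: 2.75
tool_pos: [0.4886, 0.2155, 0.0521]
eef_rot: [0.986, 0.17, -0.0, -0.003]
contact_force: [0.8, 0.5, -0.4]
opening: 0.01
```

```bash
python3 g.py 0 .145 .053; python3 - <<'E'
from h import *
for n in ["wrist","side"]:
    im=vision.snapshot(n); cv2.imwrite(f"pics/{n}2.png",im[:,:,::-1])
c=cv2.imread("pics/side2.png")[160:290,175:305]; cv2.imwrite("pics/s2c.png",cv2.resize(c,None,fx=4,fy=4))
E
```

```text
target [0.4974 0.1861 0.053 ]
in jig [0.0013 0.1756 0.0521]
clk 2.75 pos [0.4886 0.2155 0.0521] yaw 19.52 tilt 0.37 q [-0.29  0.86 -0.34  1.96  0.65  0.42 -0.78]
F [ 0.82  0.5  -0.4 ] M [ 0.038 -0.096 -0.022] open 0.01
full shift mm [-1.6 30.6 -1.1] rot deg [-0.4 -0.   0.6]
normalised shift [-0.0052  0.102  -0.0038] turn [-0.002  -0.0001  0.0031]
```

View pics/s2c.png

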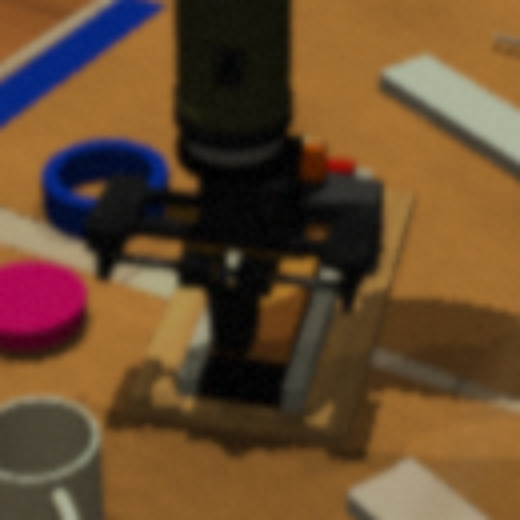

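View pics/wrist2.png

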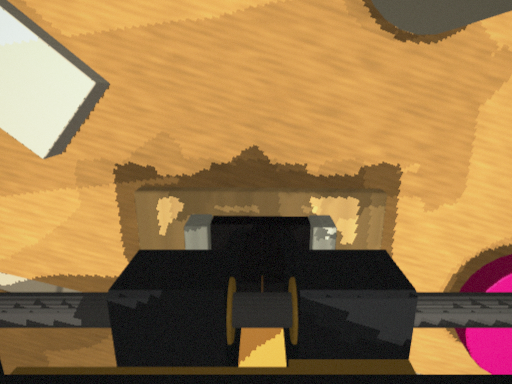

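Call:
play_rows(deltas=[[[1,0,0.02,0,0,0,0.003],[1,-0.003,0.04,0,0,0,0.003],[1,-0.005,0.06,0,0,0,0.003],[1,-0.005,0.08,0,0,0,0.003],[1,-0.005,0.1,0,0,0,0.003]]])

```text
clock: 3.48
tool_pos: [0.4983, 0.187, 0.0531]
eef_rot: [0.986, 0.165, 0.001, -0.004]
contact_force: [0.7, -0.1, 0.6]
opening: 0.007
```

```bash
python3 g.py 0 .125 .053; python3 - <<'E'
from h import *
im=vision.snapshot("top"); c=im[140:260,150:300,::-1]; cv2.imwrite("pics/t3c.png",cv2.resize(c,None,fx=5,fy=5,interpolation=cv2.INTER_CUBIC))
E
```

```text
target [0.5039 0.1672 0.053 ]
in jig [0.0011 0.1456 0.0531]
clk 3.48 pos [0.4983 0.187  0.0531] yaw 18.97 tilt 0.45 q [-0.24  0.86 -0.34  1.97  0.66  0.42 -0.75]
F [ 0.66 -0.09  0.62] M [ 0.023 -0.1   -0.013] open 0.007
full shift mm [-1.1 20.6 -0. ] rot deg [-0.4 -0.2  0. ]
normalised shift [-0.0038  0.0685 -0.0001] turn [-0.0023 -0.0009  0.0001]
```

View pics/t3c.png

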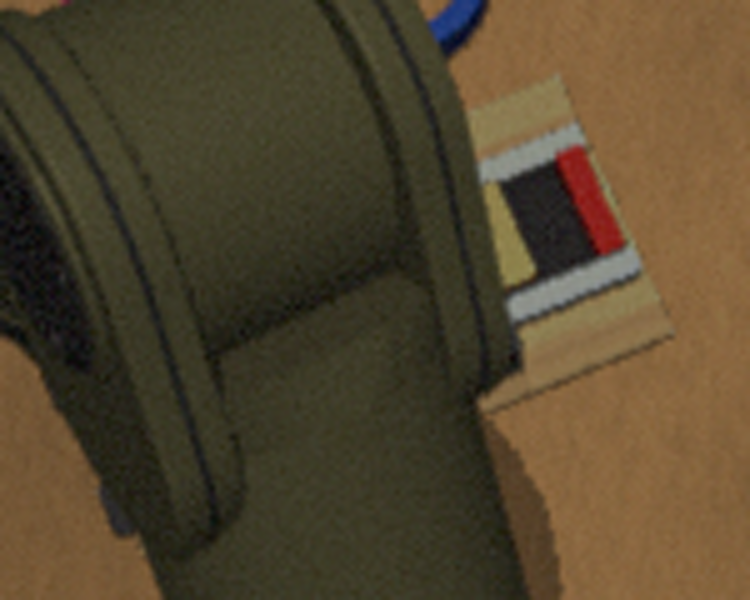

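The top view still shows the nose edge at crop (500–535,182–275), with the full gap to the red stop, so nothing has touched yet.

Call:
play_rows(deltas=[[[1,0,0.014,0,0,0,0],[1,-0.002,0.028,0,0,0,0],[1,-0.003,0.042,0,0,0,0],[1,-0.004,0.056,0,0,0,0],[1,-0.004,0.07,0,0,0,0]]])

```text
clock: 4.15
tool_pos: [0.5043, 0.1653, 0.0529]
eef_rot: [0.986, 0.164, 0.001, -0.003]
contact_force: [-0.3, -0.4, 0.6]
opening: 0.006
```

```bash
python3 g.py 0 .115 .053; cat > t.py <<'E'
from h import *
import sys
im=vision.snapshot("top"); c=im[150:210,240:290,::-1]; cv2.imwrite(f"pics/{sys.argv[1]}.png",cv2.resize(c,None,fx=10,fy=10,interpolation=cv2.INTER_CUBIC))
E
python3 t.py t4
```

```text
target [0.5071 0.1578 0.053 ]
in jig [-0.0002  0.1231  0.0529]
clk 4.15 pos [0.5043 0.1653 0.0529] yaw 18.9 tilt 0.38 q [-0.19  0.86 -0.35  1.97  0.67  0.42 -0.72]
F [-0.32 -0.43  0.65] M [-0.1   -0.067 -0.019] open 0.006
full shift mm [ 0.2  8.1 -0.1] rot deg [-0.4 -0.1 -0.1]
normalised shift [ 0.0007  0.0269 -0.0005] turn [-0.002  -0.0008 -0.0003]
```

View pics/t4.png

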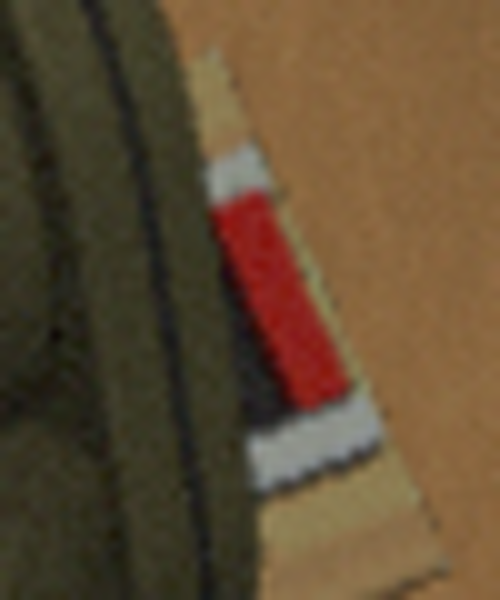

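Call:
play_rows(deltas=[[[1,0,0.004,0,0,0,0],[1,0,0.008,0,0,0,0],[1,0,0.012,0,0,0,0],[1,0,0.016,0,0,0,0],[1,0,0.02,0,0,0,0]]])

```text
clock: 4.82
tool_pos: [0.5065, 0.1588, 0.0528]
eef_rot: [0.986, 0.164, 0.001, -0.003]
contact_force: [-0.4, 0.1, 0.4]
opening: 0.008
```

```bash
python3 g.py 0 .115 .053;python3 t.py t5;  python3 - <<'E'
from h import *
im=vision.snapshot("side"); c=im[180:290,195:295,::-1]; cv2.imwrite("pics/s5.png",cv2.resize(c,None,fx=5,fy=5,interpolation=cv2.INTER_CUBIC))
E
```

```text
target [0.5071 0.1578 0.053 ]
in jig [-0.0003  0.1161  0.0528]
clk 4.83 pos [0.5065 0.1588 0.0528] yaw 18.86 tilt 0.34 q [-0.18  0.86 -0.35  1.97  0.67  0.42 -0.71]
F [-0.35  0.06  0.4 ] M [-0.044 -0.131 -0.017] open 0.008
full shift mm [ 0.3  1.1 -0.2] rot deg [-0.3 -0.1 -0.1]
normalised shift [ 0.0009  0.0038 -0.0007] turn [-0.0017 -0.0008 -0.0006]
```

View pics/t5.png

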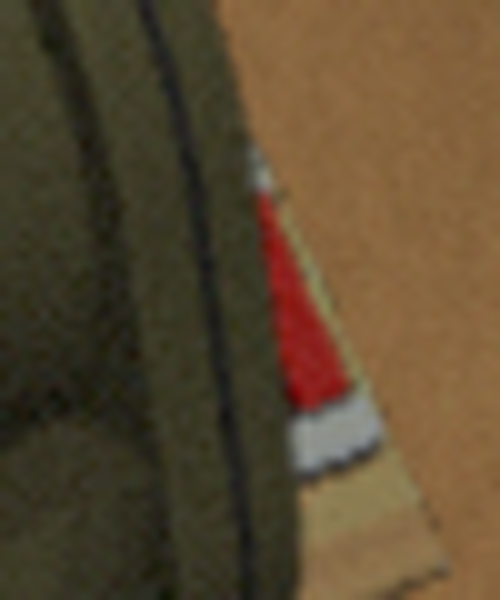

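View pics/s5.png

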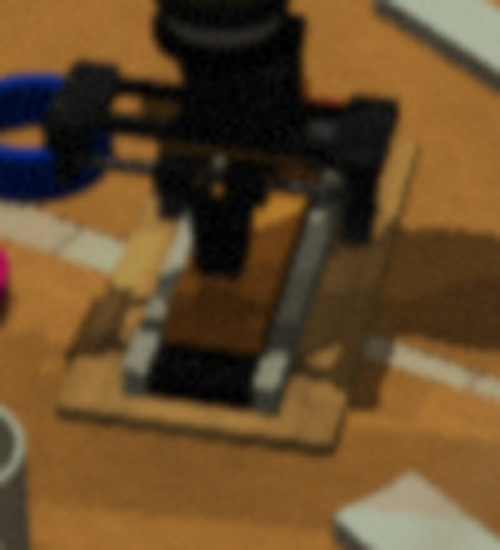

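```bash
python3 - <<'E'
from h import *
print(r.nose_length)
p=np.array([.5445,.049,.331]); m=vision.camera_model("side")
for q in [(0,.116,.034),(0,.125,.034),(0,.116,.053),(0,.135,.043),(0,.135,.024),(0,.169,.024)]: print(q,((proj(m,j2w(p,q))-[195,180])*5).round(0))
E
```

```text
0.019
(0, 0.116, 0.034) [[220. 309.]]
(0, 0.125, 0.034) [[217. 318.]]
(0, 0.116, 0.053) [[220. 283.]]
(0, 0.135, 0.043) [[213. 316.]]
(0, 0.135, 0.024) [[213. 343.]]
(0, 0.169, 0.024) [[199. 380.]]
```

```bash
python3 - <<'E'
from h import *
im=vision.snapshot("side"); c=im[205:270,210:270,::-1]; c=np.clip(c.astype(float)*1.8,0,255).astype(np.uint8); cv2.imwrite("pics/s6.png",cv2.resize(c,None,fx=9,fy=9,interpolation=cv2.INTER_CUBIC))
p=np.array([.5445,.049,.331]); m=vision.camera_model("side")
for q in [(0,.116,.034),(0,.135,.043),(0,.135,.024),(0,.109,.043),(0,.109,.024)]: print(q,((proj(m,j2w(p,q))-[210,205])*9).round(0))
im=vision.snapshot("wrist");cv2.imwrite("pics/w6.png",im[:,:,::-1])
E
```

```text
(0, 0.116, 0.034) [[261. 331.]]
(0, 0.135, 0.043) [[248. 345.]]
(0, 0.135, 0.024) [[248. 392.]]
(0, 0.109, 0.043) [[266. 296.]]
(0, 0.109, 0.024) [[266. 343.]]
```

View pics/s6.png

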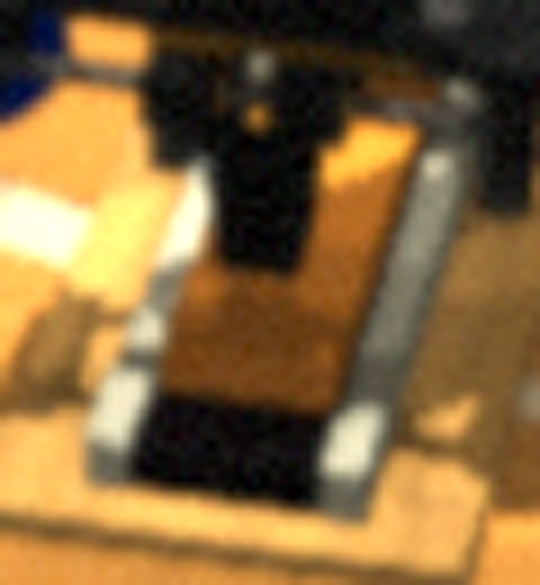

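View pics/w6.png

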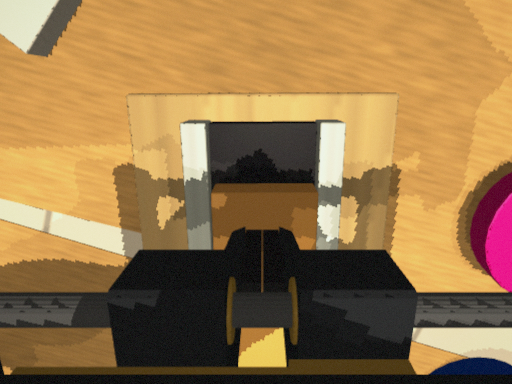

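```bash
python3 - <<'E'
from h import *
p=np.array([.5445,.049,.331]); m=vision.camera_model("wrist"); s=get_state()
for q in [(-.08,.185,.012),(.08,.185,.012),(-.0285,.135,.024),(.0285,.135,.024),(0,.116,.034)]: print(q,proj(m,j2w(p,q)).round(1))
T=R.from_quat(s["eef_rot"]).as_matrix()
W=m["world_to_cam"]; o=-W[:3,:3].T@W[:3,3]; print("cam in tool",T.T@(o-s["tool_pos"]), "axis",T.T@(-W[2,:3]))
for z in (-.045,-.02,0,.019): print(z,[proj(m,s["tool_pos"]+T@np.array([x,0,z])).round(0).tolist() for x in (-.0175,.0175)])
ms=vision.camera_model("side")
for z in (-.06,-.045,-.02,0,.019): print("side",z,[((proj(ms,s["tool_pos"]+T@np.array([x,0,z]))-[210,205])*9).round(0).tolist() for x in (-.0175,.0175)])
E
```

```text
(-0.08, 0.185, 0.012) [[121.8  95.9]]
(0.08, 0.185, 0.012) [[398.2  95.8]]
(-0.0285, 0.135, 0.024) [[211.5 184.7]]
(0.0285, 0.135, 0.024) [[308.8 184.6]]
(0, 0.116, 0.034) [[260.2 221.3]]
cam in tool [ 0.00116286 -0.07296442 -0.16042306] axis [-1.98376106e-04  2.82320457e-01  9.59320134e-01]
-0.045 [[[214.0, 283.0]], [[304.0, 283.0]]]
-0.02 [[[221.0, 253.0]], [[297.0, 253.0]]]
0 [[[226.0, 235.0]], [[293.0, 235.0]]]
0.019 [[[229.0, 221.0]], [[290.0, 221.0]]]
side -0.06 [[[317.0, 137.0]], [[208.0, 122.0]]]
side -0.045 [[[317.0, 176.0]], [[208.0, 162.0]]]
side -0.02 [[[316.0, 241.0]], [[208.0, 226.0]]]
side 0 [[[316.0, 292.0]], [[208.0, 277.0]]]
side 0.019 [[[315.0, 340.0]], [[209.0, 325.0]]]
```

The wrist camera fits the jig and rail where I put them. In both views, though, the fingertips appear about 27 mm higher than the stated 19 mm ahead of the TCP, so they passed over the rail, which hasn't moved. I'll back off and go lower, using the observed tips.

Call:
play_rows(deltas=[[[1,0,-0.06,-0.01,0,0,0],[1,0,-0.12,-0.01,0,0,0],[1,0,-0.17,-0.01,0,0,0],[1,0,-0.19,0.02,0,0,0],[1,0,-0.19,0.06,0,0,0]]])

```text
clock: 5.65
tool_pos: [0.4879, 0.2134, 0.0345]
eef_rot: [0.986, 0.164, 0.001, -0.003]
contact_force: [0.0, -1.4, -0.4]
opening: 0.004
```

```bash
python3 g.py 0 .172 .028; python3 - <<'E'
from h import *
im=vision.snapshot("side"); c=im[205:270,210:270,::-1]; c=np.clip(c.astype(float)*1.8,0,255).astype(np.uint8); cv2.imwrite("pics/s7.png",cv2.resize(c,None,fx=9,fy=9,interpolation=cv2.INTER_CUBIC))
p=np.array([.5445,.049,.331]); m=vision.camera_model("side"); s=get_state();T=R.from_quat(s["eef_rot"]).as_matrix()
for z in (-.02,-.01,0,.019): print("side",z,[((proj(m,s["tool_pos"]+T@np.array([x,0,z]))-[210,205])*9).round(0).tolist() for x in (-.0175,.0175)])
im=vision.snapshot("wrist");cv2.imwrite("pics/w7.png",im[:,:,::-1])
E
```

```text
target [0.4886 0.2117 0.028 ]
in jig [-1.000e-04  1.739e-01  3.450e-02]
clk 5.65 pos [0.4879 0.2134 0.0345] yaw 18.91 tilt 0.34 q [-0.31  0.89 -0.3   1.97  0.67  0.37 -0.81]
F [ 0.01 -1.44 -0.43] M [-0.086 -0.108  0.037] open 0.004
full shift mm [0.1 1.9 6.4] rot deg [-0.3 -0.1 -0.1]
normalised shift [0.0003 0.0063 0.0215] turn [-0.0017 -0.0008 -0.0003]
side -0.02 [[[279.0, 401.0]], [[168.0, 386.0]]]
side -0.01 [[[279.0, 427.0]], [[169.0, 412.0]]]
side 0 [[[279.0, 453.0]], [[169.0, 437.0]]]
side 0.019 [[[279.0, 500.0]], [[170.0, 485.0]]]
```

View pics/s7.png

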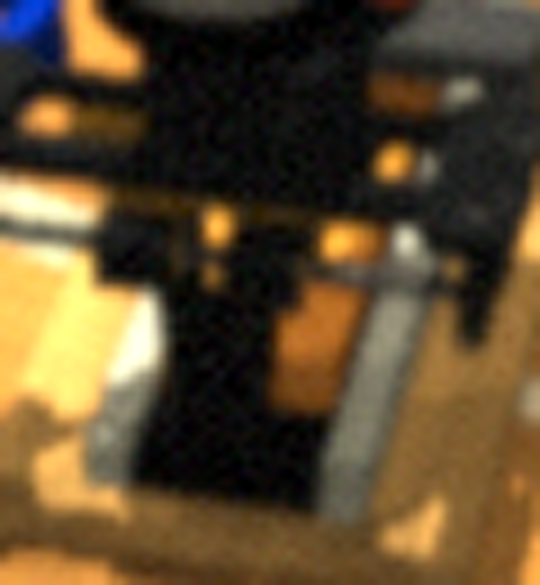

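View pics/w7.png

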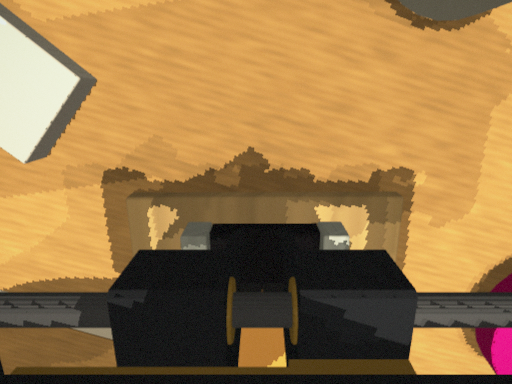

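Call:
play_rows(deltas=[[[1,0,0,0.015,0,0,0],[1,0,0,0.03,0,0,0],[1,0,0,0.032,0,0,0]]])

```text
clock: 6.12
tool_pos: [0.4872, 0.2112, 0.0235]
eef_rot: [0.987, 0.163, -0.001, -0.002]
contact_force: [-0.1, -0.9, 0.1]
opening: 0.005
```

```bash
python3 g.py 0 .145 .025
```

```text
target [0.4974 0.1861 0.025 ]
in jig [-0.0015  0.1721  0.0235]
clk 6.12 pos [0.4872 0.2112 0.0235] yaw 18.81 tilt 0.21 q [-0.32  0.91 -0.28  1.97  0.68  0.35 -0.82]
F [-0.13 -0.93  0.14] M [-0.005 -0.15   0.037] open 0.005
full shift mm [ 1.5 27.  -1.6] rot deg [-0.2  0.1 -0.2]
normalised shift [ 0.0051  0.0901 -0.0053] turn [-0.0011  0.0003 -0.0009]
```

Call:
play_rows(deltas=[[[1,0.005,0.02,0,0,0,0],[1,0.005,0.04,0,0,0,0],[1,0.005,0.06,0,0,0,0],[1,0.005,0.08,0,0,0,0],[1,0.005,0.1,0,0,0,0]]])

```text
clock: 6.75
tool_pos: [0.4984, 0.1834, 0.0235]
eef_rot: [0.987, 0.164, -0.001, -0.002]
contact_force: [-0.2, 1.2, 0.1]
opening: 0.003
```

```bash
python3 g.py 0 .120 .025; cat > s.py <<'E'
from h import *
import sys
im=vision.snapshot("side"); c=im[205:270,210:270,::-1]; c=np.clip(c.astype(float)*1.8,0,255).astype(np.uint8); cv2.imwrite(f"pics/{sys.argv[1]}.png",cv2.resize(c,None,fx=9,fy=9,interpolation=cv2.INTER_CUBIC))
E
python3 s.py s8
```

```text
target [0.5055 0.1625 0.025 ]
in jig [1.000e-04 1.421e-01 2.350e-02]
clk 6.75 pos [0.4984 0.1834 0.0235] yaw 18.82 tilt 0.25 q [-0.26  0.91 -0.29  1.97  0.69  0.36 -0.78]
F [-0.16  1.2   0.14] M [0.188 0.007 0.019] open 0.003
full shift mm [-0.1 22.1 -1.6] rot deg [-0.2  0.  -0.1]
normalised shift [-0.0002  0.0736 -0.0053] turn [-0.0014  0.0002 -0.0008]
```

View pics/s8.png

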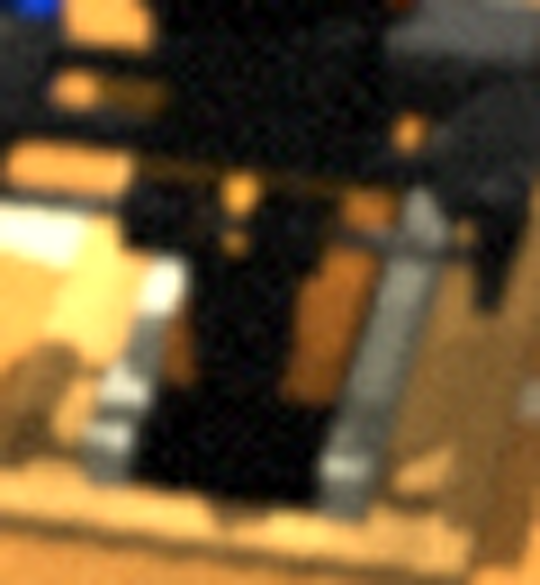

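The finger now covers the tail face and a contact force of about 1–2 N shows, so it is pushing.

Call:
play_rows(deltas=[[[1,0,0.013,0,0,0,0],[1,0,0.026,0,0,0,0],[1,0,0.039,0,0,0,0],[1,0,0.05,0,0,0,0],[1,0,0.06,0,0,0,0]]])

```text
clock: 7.42
tool_pos: [0.5046, 0.1652, 0.0235]
eef_rot: [0.987, 0.163, -0.001, -0.002]
contact_force: [-0.4, 1.2, 1.3]
opening: 0.007
```

```bash
python3 g.py 0 .110 .025; python3 s.py s9
```

```text
target [0.5088 0.153  0.025 ]
in jig [1.000e-04 1.228e-01 2.350e-02]
clk 7.42 pos [0.5046 0.1652 0.0235] yaw 18.76 tilt 0.2 q [-0.22  0.91 -0.3   1.97  0.7   0.36 -0.75]
F [-0.38  1.24  1.31] M [ 0.305 -0.049  0.047] open 0.007
full shift mm [-0.  12.8 -1.6] rot deg [-0.2  0.  -0.2]
normalised shift [-0.      0.0428 -0.0052] turn [-0.0011  0.0002 -0.0011]
```

View pics/s9.png

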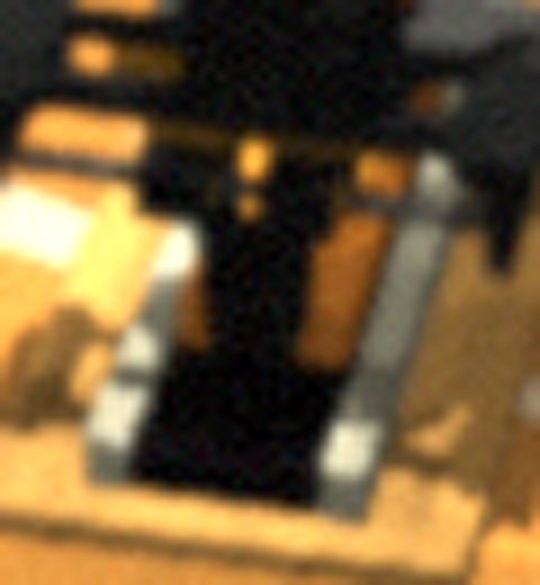

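Call:
play_rows(deltas=[[[1,0,0.008,0,0,0,0],[1,0,0.016,0,0,0,0],[1,0,0.022,0,0,0,0],[1,0,0.027,0,0,0,0],[1,0,0.03,0,0,0,0]]])

```text
clock: 8.1
tool_pos: [0.5077, 0.156, 0.0234]
eef_rot: [0.987, 0.163, -0.001, -0.001]
contact_force: [0.1, 1.0, 1.0]
opening: 0.006
```

```bash
python3 g.py 0 .110 .025
```

```text
target [0.5088 0.153  0.025 ]
in jig [-1.000e-04  1.132e-01  2.340e-02]
clk 8.1 pos [0.5077 0.156  0.0234] yaw 18.73 tilt 0.17 q [-0.2   0.91 -0.3   1.97  0.71  0.36 -0.74]
F [0.06 0.96 0.96] M [ 0.267 -0.002  0.032] open 0.006
full shift mm [ 0.1  3.2 -1.6] rot deg [-0.2  0.  -0.2]
normalised shift [ 0.0002  0.0106 -0.0054] turn [-0.0009  0.0003 -0.0013]
```

Now 0.75 mm steps until the force rises.

Call:
play_rows(deltas=[[[1,0,0.0025,0,0,0,0],[1,0,0.005,0,0,0,0],[1,0,0.0075,0,0,0,0],[1,0,0.01,0,0,0,0]]])

```text
clock: 8.6
tool_pos: [0.5081, 0.155, 0.0234]
eef_rot: [0.987, 0.163, -0.001, -0.003]
contact_force: [-3.6, 5.5, 1.9]
opening: 0.006
```

Call:
play_rows(deltas=[[[1,0,0.0025,0,0,0,0],[1,0,0.005,0,0,0,0],[1,0,0.0075,0,0,0,0]]])

```text
clock: 8.98
tool_pos: [0.508, 0.155, 0.0235]
eef_rot: [0.986, 0.164, -0.001, -0.004]
contact_force: [-3.3, 7.2, 1.2]
opening: 0.009
```

```bash
python3 g.py 0 .150 .025; python3 s.py s10
```

```text
target [0.4958 0.1909 0.025 ]
in jig [-0.      0.1121  0.0235]
clk 8.97 pos [0.508  0.155  0.0235] yaw 18.91 tilt 0.5 q [-0.19  0.91 -0.31  1.97  0.71  0.36 -0.73]
F [-3.25  7.21  1.15] M [ 1.404  0.726 -0.016] open 0.009
full shift mm [ -0.  -37.9  -1.2] rot deg [-0.5 -0.  -0.1]
normalised shift [-0.     -0.1263 -0.0039] turn [-0.0028 -0.     -0.0003]
```

Call:
play_rows(deltas=[[[1,0,0.01,0,0,0,0],[1,0,0.01,0,0,0,0]]])

```text
clock: 9.28
tool_pos: [0.508, 0.1551, 0.0235]
eef_rot: [0.986, 0.165, -0.001, -0.007]
contact_force: [-3.6, 7.5, 1.0]
opening: 0.005
```

Call:
play_rows(deltas=[[[1,0,-0.05,0,0,0,0],[1,0,-0.1,0,0,0,0],[1,0,-0.12,-0.15,0,0,0],[1,0,-0.12,-0.35,0,0,0],[1,0,-0.12,-0.55,0,0,0]]])

```text
clock: 9.9
tool_pos: [0.4963, 0.1868, 0.1905]
eef_rot: [0.986, 0.165, -0.001, -0.006]
contact_force: [1.6, -0.7, -0.7]
opening: 0.004
```

Call:
play_rows(deltas=[[[1,-0.1,-0.2,0,0,0,-0.05],[1,-0.2,-0.35,0,0,0,-0.1],[-1,-0.3,-0.5,0,0,0,-0.15],[-1,-0.3,-0.5,0,0,0,-0.2],[-1,-0.3,-0.5,0,0,0,-0.25]]])

```text
clock: 10.52
tool_pos: [0.3616, 0.2996, 0.1924]
eef_rot: [0.846, 0.533, 0.001, -0.005]
contact_force: [0.6, -0.2, -0.1]
opening: 0.321
```

```bash
python3 g.py 0 -.02 .2 86;  python3 - <<'E'
from h import *
for n in("top","side"):
    im=vision.snapshot(n); cv2.imwrite(f"pics/{n}11.png",im[:,:,::-1])
c=cv2.imread("pics/top11.png")[140:260,150:300]; cv2.imwrite("pics/t11.png",cv2.resize(c,None,fx=5,fy=5,interpolation=cv2.INTER_CUBIC))
E
```

```text
target [0.551  0.0301 0.2   ]
in jig [-0.0915  0.2964  0.1924]
clk 10.53 pos [0.3616 0.2996 0.1924] yaw 64.46 tilt 0.6 q [-0.31  0.63 -0.75  2.04  0.65  0.72 -0.35]
F [ 0.6  -0.2  -0.12] M [-0.046 -0.189  0.015] open 0.321
full shift mm [-161.5  287.   -10.9] rot deg [ -0.3  -0.5 -40.5]
normalised shift [-0.5382  0.9567 -0.0364] turn [-0.0016 -0.003  -0.225 ]
```

View pics/t11.png

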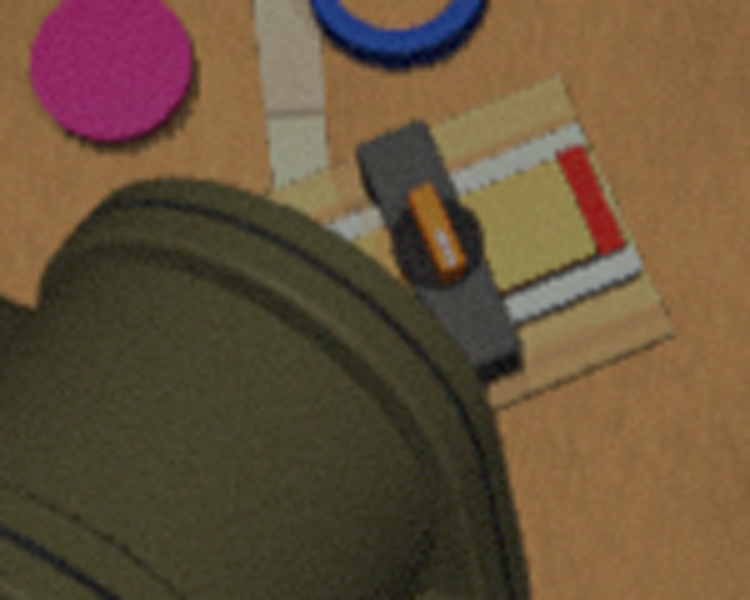

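The rail's nose now meets the red stop with no black gap at crop (575,205), so it is home. Next I hover over the knob, jaws set across the bar.

Call:
play_rows(deltas=[[[-1,-0.1,0.18,-0.02,0,0,-0.045],[-1,-0.2,0.36,-0.04,0,0,-0.09],[-1,-0.3,0.54,-0.04,0,0,-0.135],[-1,-0.4,0.72,-0.04,0,0,-0.18],[-1,-0.5,0.89,-0.04,0,0,-0.225]]])

```text
clock: 11.25
tool_pos: [0.5378, 0.045, 0.2006]
eef_rot: [0.612, 0.791, 0.002, -0.005]
contact_force: [0.7, 1.0, -0.3]
opening: 0.98
```

```bash
python3 g.py 0 -.02 .2 86
```

```text
target [0.551  0.0301 0.2   ]
in jig [-0.0076 -0.0016  0.2006]
clk 11.25 pos [0.5378 0.045  0.2006] yaw 104.58 tilt 0.61 q [ 0.4   0.78 -1.    1.82  0.78  0.99  0.89]
F [ 0.72  0.97 -0.33] M [ 0.137 -0.211  0.041] open 0.98
full shift mm [-17.8   9.    0.4] rot deg [-0.1 -0.6 -0.4]
normalised shift [-0.0594  0.0301  0.0012] turn [-0.0008 -0.0033 -0.0021]
```

Call:
play_rows(deltas=[[[-1,-0.03,0.015,0,0,-0.003,-0.002],[-1,-0.06,0.03,0,0,-0.003,-0.002],[-1,-0.06,0.03,0,0,-0.003,-0.002]]])

```text
clock: 11.62
tool_pos: [0.5508, 0.0309, 0.2005]
eef_rot: [0.609, 0.793, -0.001, -0.001]
contact_force: [-0.9, -0.2, -1.0]
opening: 1.001
```

```bash
python3 g.py 0 -.02 .2 86; python3 - <<'E'
from h import *
s=get_state(); im=vision.snapshot("wrist"); cv2.imwrite("pics/w12.png",im[:,:,::-1])
p=np.array([.5445,.049,.331]); m=vision.camera_model("wrist")
for q in [(0,-.02,.116),(.023,-.02,.116),(-.023,-.02,.116),(.067,0,.078),(.067,-.04,.078),(-.067,0,.078),(-.067,-.04,.078)]: print(q,proj(m,j2w(p,q)).round(1))
E
```

```text
target [0.551  0.0301 0.2   ]
in jig [ 1.000e-04 -1.920e-02  2.005e-01]
clk 11.62 pos [0.5508 0.0309 0.2005] yaw 104.94 tilt 0.15 q [ 0.41  0.8  -0.99  1.79  0.78  1.01  0.93]
F [-0.88 -0.24 -0.98] M [ 0.079 -0.115  0.016] open 1.001
full shift mm [-0.8 -0.   0.5] rot deg [-0.1 -0.1 -0. ]
normalised shift [-0.0027 -0.      0.0016] turn [-0.0008 -0.0003 -0.0001]
(0, -0.02, 0.116) [[259.3 187. ]]
(0.023, -0.02, 0.116) [[261.4 215.3]]
(-0.023, -0.02, 0.116) [[257.2 157.2]]
(0.067, 0, 0.078) [[286.2 243.6]]
(0.067, -0.04, 0.078) [[243.  246.3]]
(-0.067, 0, 0.078) [[278.4  93.2]]
(-0.067, -0.04, 0.078) [[229.3  96.6]]
```

View pics/w12.png

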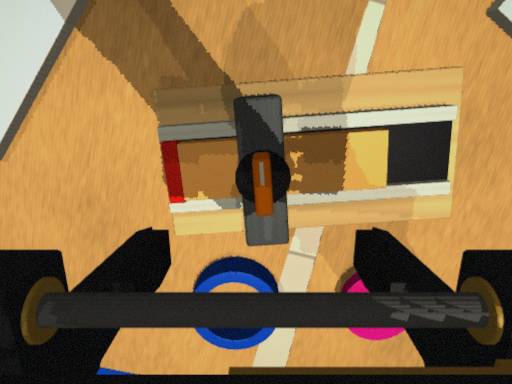

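```bash
python3 - <<'E'
from h import *
m=vision.camera_model("wrist")
im=cv2.imread("pics/w12.png"); c=im[145:222,245:285].astype(int)
mask=((c[:,:,2]-c[:,:,0]>60)&(c[:,:,2]>90)).astype(np.uint8)
n,l,st,ce=cv2.connectedComponentsWithStats(mask); print(st,ce)
i=1+np.argmax(st[1:,4]); pts=np.argwhere(l==i)[:,::-1].astype(np.float32)
rect=cv2.minAreaRect(pts); print(rect); b=cv2.boxPoints(rect)+[245,145]; print(b)
p=np.array([.5445,.049,.331])
for q in b: w=ray(m,q,.116); print(w.round(4),w2j(p,w).round(4))
cc=im[140:230,215:305]; cv2.imwrite("pics/w12c.png",cv2.resize(cc,None,fx=6,fy=6,interpolation=cv2.INTER_CUBIC))
E
```

```text
[[   0    0   40   77 2105]
 [  39    0    1    5    5]
 [   7    8   22   63  970]] [[20.40855107 37.01662708]
 [39.          2.        ]
 [17.42783505 40.31958763]]
((17.188232421875, 38.94705581665039), (62.50764083862305, 17.563495635986328), 85.60128784179688)
[[251.03528976 153.45882607]
 [268.54705048 152.11176491]
 [273.34117508 214.43528748]
 [255.82941437 215.78234863]]
[0.5277 0.0175 0.116 ] [-0.0261 -0.0243  0.116 ]
[0.5234 0.0297 0.116 ] [-0.0263 -0.0114  0.116 ]
[0.5696 0.0464 0.116 ] [ 0.0229 -0.0107  0.116 ]
[0.5743 0.0335 0.116 ] [ 0.0231 -0.0243  0.116 ]
```

View pics/w12c.png

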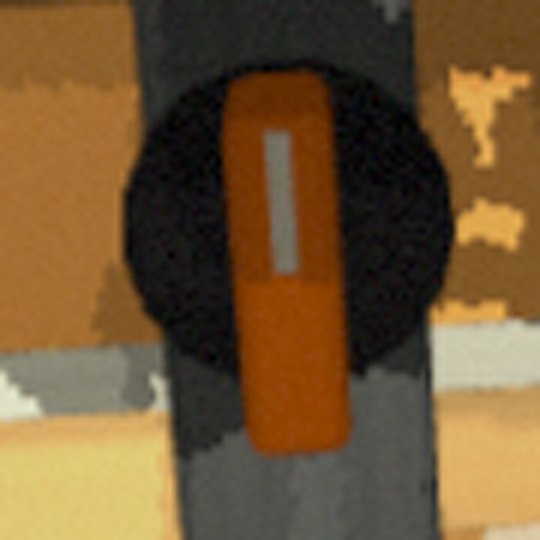

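```bash
python3 - <<'E'
from h import *
plan([.5497,.0315,.1],np.radians(109))
E
```

```text
clk 11.68 pos [0.5505 0.0314 0.2006] yaw 105.02 tilt 0.16 q [ 0.41  0.8  -0.99  1.79  0.78  1.01  0.93]
F [-0.13  0.28 -0.14] M [ 0.111 -0.095 -0.009] open 1.0
full shift mm [  0.2  -0.5 100.6] rot deg [-0.1 -0.1 -4. ]
normalised shift [ 0.0006 -0.0016  0.3354] turn [-0.0008 -0.0004 -0.0221]
```

Call:
play_rows(deltas=[[[-1,0,-0.002,0.12,0,0,-0.01],[-1,0,-0.002,0.24,0,0,-0.022],[-1,0,-0.002,0.32,0,0,-0.022],[-1,0,-0.002,0.335,0,0,-0.022],[-1,0,-0.002,0.335,0,0,-0.022]]])

```text
clock: 12.3
tool_pos: [0.5497, 0.0325, 0.1008]
eef_rot: [0.58, 0.814, -0.0, -0.001]
contact_force: [0.8, -0.5, 0.1]
opening: 1.002
```

```bash
python3 - <<'E'
from h import *
plan([.5497,.0315,.085],np.radians(109))
m=vision.camera_model("side"); s=get_state();T=R.from_quat(s["eef_rot"]).as_matrix()
for z in (-.02,-.01,0,.019): print("side",z,[((proj(m,s["tool_pos"]+T@np.array([x,0,z]))-[190,150])*6).round(0).tolist() for x in (-.044,.044)])
im=vision.snapshot("side"); c=im[150:250,190:290,::-1]; c=np.clip(c.astype(float)*1.8,0,255).astype(np.uint8); cv2.imwrite("pics/s13.png",cv2.resize(c,None,fx=6,fy=6,interpolation=cv2.INTER_CUBIC))
im=vision.snapshot("wrist"); cv2.imwrite("pics/w13.png",im[:,:,::-1])
E
```

```text
clk 12.3 pos [0.5497 0.0325 0.1008] yaw 109.05 tilt 0.13 q [ 0.35  0.93 -0.89  1.87  0.97  0.85  0.85]
F [ 0.76 -0.53  0.11] M [ 0.057 -0.138 -0.035] open 1.002
full shift mm [-0.9 -0.3 15.8] rot deg [-0.1 -0.1  0.1]
normalised shift [-0.0031 -0.0009  0.0528] turn [-0.0005 -0.0005  0.0003]
side -0.02 [[[371.0, 211.0]], [[336.0, 301.0]]]
side -0.01 [[[371.0, 228.0]], [[335.0, 318.0]]]
side 0 [[[371.0, 244.0]], [[335.0, 335.0]]]
side 0.019 [[[370.0, 275.0]], [[335.0, 367.0]]]
```

View pics/s13.png

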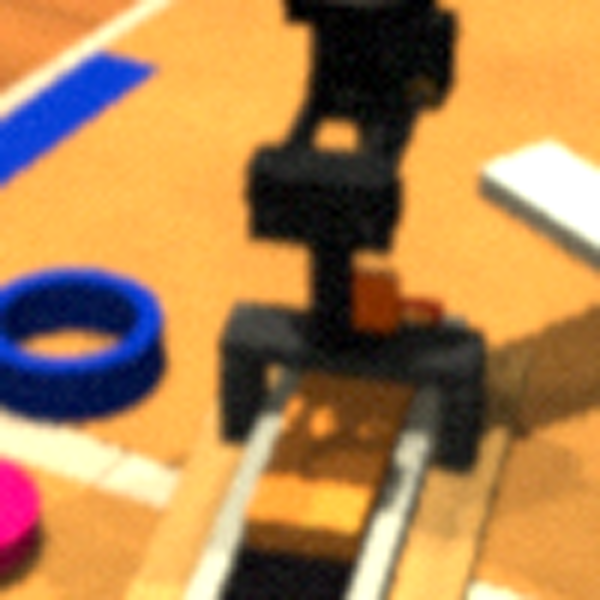

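View pics/w13.png

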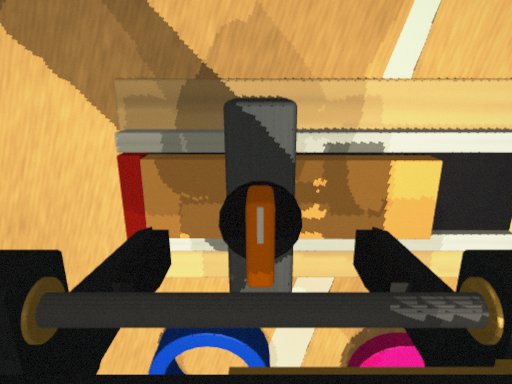

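```bash
python3 - <<'E'
from h import *
m=vision.camera_model("wrist"); s=get_state();T=R.from_quat(s["eef_rot"]).as_matrix()
im=cv2.imread("pics/w13.png"); c=im[175:292,235:285].astype(int)
mask=((c[:,:,2]-c[:,:,0]>60)&(c[:,:,2]>90)).astype(np.uint8)
n,l,st,ce=cv2.connectedComponentsWithStats(mask); i=1+np.argmax(st[1:,4])
pts=np.argwhere(l==i)[:,::-1].astype(np.float32); rect=cv2.minAreaRect(pts); print(st[i],rect); b=cv2.boxPoints(rect)+[235,175]; print(b.round(1))
for q in b: w=ray(m,q,.116); print(w.round(4),(T.T@(w-s["tool_pos"])).round(4))
for y in (-.009,0,.009):
  for z in (-.015,-.008,0,.019): print(y,z,[proj(m,s["tool_pos"]+T@np.array([x,y,z])).round(0).tolist()[0] for x in (-.044,.044)])
cv2.imwrite("pics/w13c.png",cv2.resize(np.clip(im[215:300,60:460].astype(float)*3,0,255).astype(np.uint8),None,fx=2,fy=2,interpolation=cv2.INTER_CUBIC))
E
```

```text
[  11   11   29  102 2588] ((25.0, 61.5), (101.0, 28.0), 90.0)
[[246. 186.]
 [274. 186.]
 [274. 287.]
 [246. 287.]]
[0.5248 0.016  0.116 ] [-0.0069 -0.0293 -0.0147]
[0.5207 0.0279 0.116 ] [ 0.0057 -0.0293 -0.0147]
[0.5697 0.0455 0.116 ] [ 0.0063  0.0228 -0.0147]
[0.5742 0.0324 0.116 ] [-0.0075  0.0228 -0.0147]
-0.009 -0.015 [[167.0, 228.0], [355.0, 228.0]]
-0.009 -0.008 [[171.0, 222.0], [352.0, 222.0]]
-0.009 0 [[175.0, 216.0], [348.0, 216.0]]
-0.009 0.019 [[183.0, 204.0], [339.0, 204.0]]
0 -0.015 [[169.0, 245.0], [354.0, 246.0]]
0 -0.008 [[172.0, 239.0], [350.0, 239.0]]
0 0 [[176.0, 232.0], [346.0, 233.0]]
0 0.019 [[184.0, 219.0], [338.0, 219.0]]
0.009 -0.015 [[170.0, 262.0], [352.0, 263.0]]
0.009 -0.008 [[174.0, 255.0], [349.0, 256.0]]
0.009 0 [[177.0, 248.0], [345.0, 248.0]]
0.009 0.019 [[185.0, 233.0], [337.0, 233.0]]
```

View pics/w13c.png

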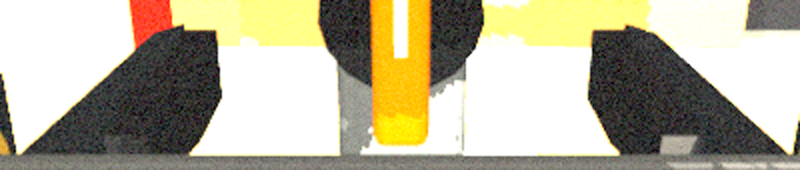

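In the wrist view the jaw tips are at (170,230) and (355,230), about 13 mm above the TCP reading. The bar is centred between them within 1 mm. I'll descend 18 mm and close gently.

Call:
play_rows(deltas=[[[-1,-0.003,0,0.03,0,0,0],[-1,-0.003,0,0.06,0,0,0],[-1,-0.003,0,0.06,0,0,0]]])

```text
clock: 12.78
tool_pos: [0.5499, 0.0309, 0.0825]
eef_rot: [0.581, 0.814, -0.0, -0.001]
contact_force: [1.2, -1.0, -0.2]
opening: 1.0
```

Call:
play_rows(deltas=[[[1,0,0,0,0,0,0],[1,0,0,0,0,0,0],[1,0,0,0,0,0,0],[1,0,0,0,0,0,0],[1,0,0,0,0,0,0]]], force=25)

```text
clock: 13.4
tool_pos: [0.55, 0.0309, 0.0826]
eef_rot: [0.581, 0.814, -0.0, -0.001]
contact_force: [-0.2, -0.1, -0.6]
opening: 0.457
```

Call:
play_rows(deltas=[[[1,0,0,0,0,0,0],[1,0,0,0,0,0,0],[1,0,0,0,0,0,0],[1,0,0,0,0,0,0],[1,0,0,0,0,0,0]]], force=40)

```text
clock: 14.02
tool_pos: [0.5499, 0.0313, 0.0826]
eef_rot: [0.581, 0.814, -0.0, -0.001]
contact_force: [-0.0, 0.1, 0.0]
opening: 0.157
```

```bash
cat > k.py <<'E'
from h import *
import sys
plan([.5497,.0315,.083],np.radians(float(sys.argv[1])))
if len(sys.argv)>2:
    im=vision.snapshot("side"); c=im[150:250,190:290,::-1]; c=np.clip(c.astype(float)*1.8,0,255).astype(np.uint8); cv2.imwrite(f"pics/s{sys.argv[2]}.png",cv2.resize(c,None,fx=5,fy=5,interpolation=cv2.INTER_CUBIC))
    im=vision.snapshot("wrist"); cv2.imwrite(f"pics/w{sys.argv[2]}.png",im[:,:,::-1])
E
python3 k.py 109 14
```

```text
clk 14.03 pos [0.5499 0.0313 0.0826] yaw 109.02 tilt 0.15 q [ 0.34  0.95 -0.87  1.88  1.01  0.83  0.82]
F [-0.04  0.13  0.01] M [ 0.288  0.014 -0.007] open 0.157
full shift mm [ 0.3 -0.1 -0.4] rot deg [-0.1 -0.1  0. ]
normalised shift [ 0.001  -0.0003 -0.0014] turn [-0.0006 -0.0006  0.0001]
```

View pics/w14.png

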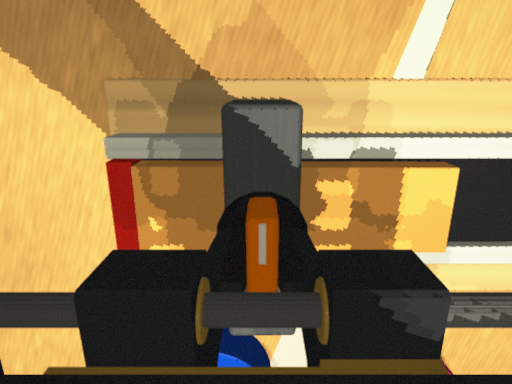

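View pics/s14.png

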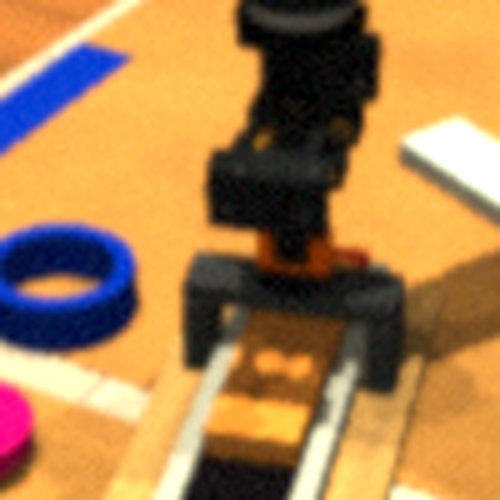

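Call:
play_rows(deltas=[[[1,0,0,0,0,0,0.03],[1,0,0,0,0,0,0.06],[1,0,0,0,0,0,0.09],[1,0,0,0,0,0,0.12],[1,0,0,0,0,0,0.15]]])

```text
clock: 14.75
tool_pos: [0.5498, 0.0318, 0.0826]
eef_rot: [0.755, 0.655, -0.0, -0.002]
contact_force: [0.4, 2.7, -1.4]
opening: 0.158
```

```bash
python3 k.py 79
```

```text
clk 14.75 pos [0.5498 0.0318 0.0826] yaw 81.89 tilt 0.17 q [ 0.3   0.92 -0.77  1.88  0.94  0.75  0.41]
F [ 0.4   2.74 -1.42] M [ 0.409 -0.024  0.127] open 0.158
full shift mm [-0.3 -0.1 -0.4] rot deg [-0.1 -0.1  2.9]
normalised shift [-0.0011 -0.0002 -0.0014] turn [-0.0008 -0.0005  0.016 ]
```

Call:
play_rows(deltas=[[[1,0,0,0,0,0,0.025],[1,0,0,0,0,0,0.05],[1,0,0,0,0,0,0.075],[1,0,0,0,0,0,0.09]]])

```text
clock: 15.25
tool_pos: [0.5499, 0.0322, 0.0826]
eef_rot: [0.84, 0.542, -0.0, -0.002]
contact_force: [-0.3, 1.4, -0.4]
opening: 0.154
```

```bash
python3 k.py 65
```

```text
clk 15.25 pos [0.5499 0.0322 0.0826] yaw 65.63 tilt 0.18 q [ 0.26  0.9  -0.7   1.89  0.89  0.71  0.17]
F [-0.33  1.45 -0.44] M [ 0.258 -0.145  0.106] open 0.154
full shift mm [-0.7  0.1 -0.4] rot deg [-0.2 -0.1  0.6]
normalised shift [-0.0025  0.0003 -0.0014] turn [-0.0009 -0.0005  0.0035]
```

Still free at 43° of turn (Mz 0.11). Continuing in steps of about 15°.

Call:
play_rows(deltas=[[[1,0,0,0,0,0,0.025],[1,0,0,0,0,0,0.05],[1,0,0,0,0,0,0.075],[1,0,0,0,0,0,0.085]]])

```text
clock: 15.75
tool_pos: [0.5501, 0.0325, 0.0826]
eef_rot: [0.905, 0.425, -0.0, -0.002]
contact_force: [1.5, 1.1, -0.1]
opening: 0.156
```

```bash
python3 k.py 50
```

```text
clk 15.75 pos [0.5501 0.0325 0.0826] yaw 50.31 tilt 0.18 q [ 0.23  0.88 -0.64  1.89  0.83  0.67 -0.05]
F [ 1.51  1.14 -0.11] M [ 0.326 -0.155  0.132] open 0.156
full shift mm [-1.   0.3 -0.4] rot deg [-0.2 -0.1  0.3]
normalised shift [-0.0033  0.0011 -0.0015] turn [-0.0009 -0.0003  0.0017]
```

Call:
play_rows(deltas=[[[1,-0.002,0,0,0,0,0.025],[1,-0.002,0,0,0,0,0.05],[1,-0.002,0,0,0,0,0.07],[1,-0.002,0,0,0,0,0.07]]])

```text
clock: 16.25
tool_pos: [0.5503, 0.0327, 0.0826]
eef_rot: [0.946, 0.324, 0.0, -0.002]
contact_force: [1.0, 1.9, -2.1]
opening: 0.153
```

```bash
python3 k.py 38
```

```text
clk 16.25 pos [0.5503 0.0327 0.0826] yaw 37.78 tilt 0.22 q [ 0.2   0.86 -0.58  1.89  0.78  0.63 -0.22]
F [ 1.04  1.92 -2.14] M [ 0.487 -0.458 -0.071] open 0.153
full shift mm [-1.2  0.6 -0.4] rot deg [-0.2 -0.1 -0.2]
normalised shift [-0.004   0.0019 -0.0013] turn [-0.001  -0.0006 -0.0012]
```

Call:
play_rows(deltas=[[[1,-0.003,0.001,0,0,0,0.02],[1,-0.003,0.001,0,0,0,0.04],[1,-0.003,0.001,0,0,0,0.06],[1,-0.003,0.001,0,0,0,0.08]]])

```text
clock: 16.75
tool_pos: [0.5506, 0.0328, 0.0827]
eef_rot: [0.979, 0.203, 0.001, -0.003]
contact_force: [1.7, 1.8, -2.9]
opening: 0.156
```

```bash
python3 k.py 24
```

```text
clk 16.75 pos [0.5506 0.0328 0.0827] yaw 23.42 tilt 0.31 q [ 0.16  0.85 -0.52  1.89  0.72  0.59 -0.42]
F [ 1.71  1.85 -2.93] M [ 0.409 -0.565  0.223] open 0.156
full shift mm [-1.3  0.9 -0.3] rot deg [-0.3 -0.2 -0.6]
normalised shift [-0.0044  0.0029 -0.0011] turn [-0.0014 -0.001  -0.0032]
```

Call:
play_rows(deltas=[[[1,-0.002,0.001,0,0,0,0.015],[1,-0.002,0.001,0,0,0,0.03],[1,-0.002,0.001,0,0,0,0.045]]])

```text
clock: 17.12
tool_pos: [0.5508, 0.0329, 0.0828]
eef_rot: [0.991, 0.132, 0.002, -0.003]
contact_force: [2.9, 3.4, -4.7]
opening: 0.153
```

```bash
python3 k.py 15 15
```

```text
clk 17.12 pos [0.5508 0.0329 0.0828] yaw 15.21 tilt 0.4 q [ 0.14  0.84 -0.48  1.89  0.68  0.57 -0.53]
F [ 2.9   3.42 -4.73] M [ 0.571 -0.737  0.264] open 0.153
full shift mm [-1.4  1.1 -0.2] rot deg [-0.3 -0.2  0.2]
normalised shift [-0.0046  0.0036 -0.0008] turn [-0.0018 -0.0012  0.0012]
```

View pics/w15.png

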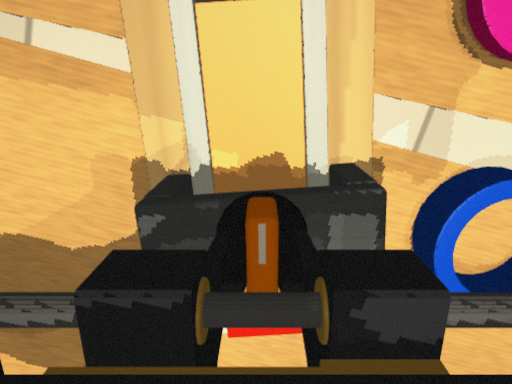

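Call:
play_rows(deltas=[[[1,-0.002,0.001,0,0,0,0.015],[1,-0.002,0.001,0,0,0,0.03],[1,-0.002,0.001,0,0,0,0.045]]])

```text
clock: 17.6
tool_pos: [0.5509, 0.0329, 0.0828]
eef_rot: [0.998, 0.062, 0.002, -0.003]
contact_force: [3.6, 3.4, -4.4]
opening: 0.154
```

```bash
python3 k.py 7
```

```text
clk 17.6 pos [0.5509 0.0329 0.0828] yaw 7.13 tilt 0.46 q [ 0.12  0.84 -0.44  1.9   0.64  0.55 -0.63]
F [ 3.59  3.36 -4.4 ] M [ 0.579 -0.903  0.285] open 0.154
full shift mm [-1.4  1.3 -0.2] rot deg [-0.4 -0.3  0.1]
normalised shift [-0.0047  0.0043 -0.0007] turn [-0.0021 -0.0014  0.0007]
```

Call:
play_rows(deltas=[[[1,0,0,0,0,0,0],[1,0,0,0,0,0,0]]])

```text
clock: 17.85
tool_pos: [0.5509, 0.0329, 0.0828]
eef_rot: [0.998, 0.062, 0.002, -0.003]
contact_force: [2.7, 3.6, -4.4]
opening: 0.157
```

Call:
play_rows(deltas=[[[1,-0.003,0.002,0,0,0,0.015],[1,-0.003,0.002,0,0,0,0.03]]])

```text
clock: 18.1
tool_pos: [0.5511, 0.033, 0.0828]
eef_rot: [1.0, 0.015, 0.003, -0.004]
contact_force: [4.4, 3.4, -6.5]
opening: 0.155
```

```bash
python3 k.py 2; python3 - <<'E'
from plant import get_state
import numpy as np
print(get_state()["joint_torque"].round(3))
E
```

```text
clk 18.1 pos [0.5511 0.033  0.0828] yaw 1.68 tilt 0.59 q [ 0.11  0.83 -0.42  1.9   0.61  0.53 -0.7 ]
F [ 4.39  3.41 -6.53] M [ 0.643 -0.96   0.351] open 0.155
full shift mm [-1.4  1.4 -0.2] rot deg [-0.5 -0.3 -0.3]
normalised shift [-0.0046  0.0048 -0.0007] turn [-0.0027 -0.0018 -0.0018]
[  2.688 -53.087  -2.865  -6.242  -0.284   1.78   -0.071]
```

Call:
play_rows(deltas=[[[1,0,0,0,0,0,0],[1,0,0,0,0,0,0]]])

```text
clock: 18.35
tool_pos: [0.5511, 0.033, 0.0828]
eef_rot: [1.0, 0.015, 0.003, -0.004]
contact_force: [3.2, 2.7, -5.0]
opening: 0.155
```

```bash
cat > f.py <<'E'
from plant import get_state
from h import *
s=get_state(); T=R.from_quat(s["eef_rot"]).as_matrix()
print("yaw",np.degrees(np.arctan2(T[1,0],T[0,0])).round(2),"F",s["contact_force"].round(2),"M",s["moment"].round(3),"tq7",s["joint_torque"].round(3)[4:],"qd7",s["qd"][6].round(4),"pos",s["tool_pos"].round(4))
E
python3 f.py
```

```text
yaw 1.67 F [ 3.19  2.68 -5.  ] M [ 0.441 -0.623  0.213] tq7 [-0.258  1.195 -0.258] qd7 -0.0002 pos [0.5511 0.033  0.0828]
```

Call:
play_rows(deltas=[[[1,0,0,0,0,0,0.015],[1,0,0,0,0,0,0.03]]])

```text
clock: 18.6
tool_pos: [0.5512, 0.033, 0.0829]
eef_rot: [0.999, -0.034, 0.003, -0.005]
contact_force: [3.8, 3.6, -4.6]
opening: 0.158
```

```bash
python3 f.py
```

```text
yaw -3.91 F [ 3.85  3.6  -4.6 ] M [ 0.412 -0.687  0.434] tq7 [-0.272  1.276 -0.11 ] qd7 -0.2624 pos [0.5512 0.033  0.0829]
```

Call:
play_rows(deltas=[[[1,0,0,0,0,0,0.015]]])

```text
clock: 18.73
tool_pos: [0.5513, 0.033, 0.0829]
eef_rot: [0.998, -0.059, 0.003, -0.005]
contact_force: [3.8, 2.3, -4.6]
opening: 0.155
```

```bash
python3 f.py
```

```text
yaw -6.79 F [ 3.76  2.29 -4.57] M [ 0.452 -0.692  0.405] tq7 [-0.268  1.245 -0.112] qd7 -0.2784 pos [0.5513 0.033  0.0829]
```

Call:
play_rows(deltas=[[[1,0,0,0,0,0,0.015],[1,0,0,0,0,0,0.03]]])

```text
clock: 18.98
tool_pos: [0.5514, 0.033, 0.0829]
eef_rot: [0.994, -0.108, 0.003, -0.005]
contact_force: [5.3, 2.6, -3.7]
opening: 0.153
```

```bash
python3 f.py
```

```text
yaw -12.37 F [ 5.28  2.6  -3.72] M [ 0.415 -0.781  0.403] tq7 [-0.326  1.265 -0.16 ] qd7 -0.2565 pos [0.5514 0.033  0.0829]
```

Call:
play_rows(deltas=[[[1,0,0,0,0,0,0.015],[1,0,0,0,0,0,0.03]]])

```text
clock: 19.23
tool_pos: [0.5515, 0.0329, 0.0829]
eef_rot: [0.988, -0.156, 0.002, -0.005]
contact_force: [4.5, 2.1, -5.4]
opening: 0.153
```

```bash
python3 f.py
```

```text
yaw -17.95 F [ 4.45  2.08 -5.44] M [ 0.417 -0.8    0.447] tq7 [-0.374  1.29  -0.22 ] qd7 -0.2519 pos [0.5515 0.0329 0.0829]
```

```bash
python3 k.py -19 16; python3 - <<'E'
import cv2,numpy as np
a=[cv2.imread(f"pics/w{i}.png")[185:300,215:310] for i in (14,15,16)]
for im in a:
    hsv=cv2.cvtColor(im,cv2.COLOR_BGR2HSV); c=im.astype(int)
    # white mark + bar
    mk=((c[:,:,2]-c[:,:,0]>50)&(c[:,:,2]>70)).astype(np.uint8); mk[:,:28]=0; mk[:,66:]=0; mk[105:]=0; mk[:8]=0
    rows=[]; 
    for y in range(15,100,1):
        x=np.flatnonzero(mk[y]); 
        if len(x)>15: rows.append((y,x.min(),x.max()))
    rows=np.array(rows); print(np.polyfit(rows[:,0],rows[:,1],1),np.polyfit(rows[:,0],rows[:,2],1),len(rows))
cv2.imwrite("pics/cmp.png",cv2.resize(np.hstack(a),None,fx=2.8,fy=2.8,interpolation=cv2.INTER_CUBIC))
E
```

```text
clk 19.23 pos [0.5515 0.0329 0.0829] yaw -17.95 tilt 0.62 q [ 0.06  0.82 -0.33  1.9   0.5   0.49 -0.93]
F [ 4.45  2.08 -5.44] M [ 0.417 -0.8    0.447] open 0.153
full shift mm [-1.3  1.9 -0.1] rot deg [-0.6 -0.2  1. ]
normalised shift [-0.0043  0.0064 -0.0004] turn [-0.0033 -0.001   0.0058]
[-9.06781317e-03  3.18109830e+01] [6.07777995e-03 6.20300371e+01] 85
[5.66738323e-04 3.10382842e+01] [1.06703146e-02 6.14153215e+01] 85
[4.92476060e-03 3.06957592e+01] [2.15165136e-02 6.04088528e+01] 85
```

View pics/cmp.png

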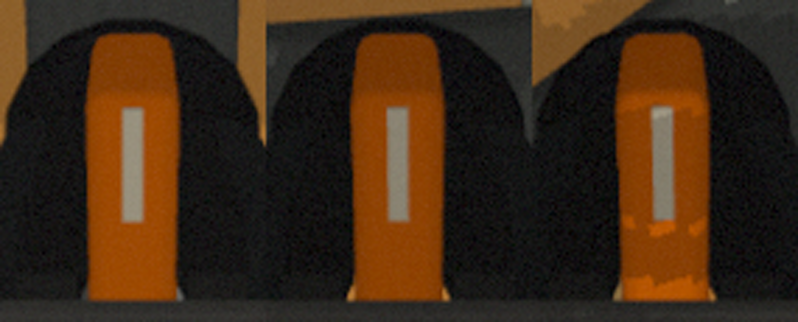

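The bar has turned only about 0.8° within the grip, so there is no slip. The torque readings put the bite near yaw 26° (range 16–36°), so I'm about 44° past it now. To cross-check, I'll turn back 8° and forward again, which should show the friction spread.

Call:
play_rows(deltas=[[[1,0,0,0,0,0,-0.015],[1,0,0,0,0,0,-0.03],[1,0,0,0,0,0,-0.045]]])

```text
clock: 19.7
tool_pos: [0.5514, 0.033, 0.0829]
eef_rot: [0.996, -0.084, 0.003, -0.005]
contact_force: [3.4, 2.5, -5.5]
opening: 0.155
```

```bash
python3 f.py
```

```text
yaw -9.61 F [ 3.45  2.49 -5.48] M [ 0.562 -0.632 -0.011] tq7 [-0.057  1.159 -0.218] qd7 0.2561 pos [0.5514 0.033  0.0829]
```

Call:
play_rows(deltas=[[[1,0,0,0,0,0,0.015],[1,0,0,0,0,0,0.03],[1,0,0,0,0,0,0.045]]])

```text
clock: 20.08
tool_pos: [0.5515, 0.0329, 0.0829]
eef_rot: [0.988, -0.155, 0.002, -0.005]
contact_force: [4.2, 3.4, -4.3]
opening: 0.161
```

```bash
python3 f.py
```

```text
yaw -17.86 F [ 4.22  3.39 -4.27] M [ 0.353 -0.784  0.492] tq7 [-0.356  1.32  -0.186] qd7 -0.2552 pos [0.5515 0.0329 0.0829]
```

All estimates put me 29–55° past the bite, centred near 42°. I'll add about 3.5° to centre it in the window, then release.

Call:
play_rows(deltas=[[[1,0,0,0,0,0,0.01],[1,0,0,0,0,0,0.02],[1,0,0,0,0,0,0.02]]])

```text
clock: 20.45
tool_pos: [0.5516, 0.0329, 0.0829]
eef_rot: [0.982, -0.187, 0.002, -0.005]
contact_force: [4.2, 2.1, -4.6]
opening: 0.154
```

```bash
python3 f.py
```

```text
yaw -21.5 F [ 4.21  2.13 -4.56] M [ 0.381 -0.791  0.389] tq7 [-0.412  1.25  -0.401] qd7 0.0089 pos [0.5516 0.0329 0.0829]
```

Call:
play_rows(deltas=[[[-1,0,0,0,0,0,0],[-1,0,0,0,0,0,0],[-1,0,0,0,0,0,0],[-1,0,0,0,0,0,0],[-1,0,0,0,0,0,0]]])

```text
clock: 21.08
tool_pos: [0.5515, 0.0328, 0.083]
eef_rot: [0.982, -0.187, 0.002, -0.005]
contact_force: [-0.6, -0.3, -0.0]
opening: 0.699
```

```bash
python3 k.py -21 17;python3 f.py
```

```text
clk 21.07 pos [0.5515 0.0328 0.083 ] yaw -21.51 tilt 0.6 q [ 0.05  0.82 -0.31  1.9   0.48  0.49 -0.98]
F [-0.63 -0.32 -0.05] M [ 0.005 -0.061 -0.012] open 0.699
full shift mm [-1.2  1.8 -0.1] rot deg [-0.6 -0.2 -0.5]
normalised shift [-0.0039  0.0061 -0.0002] turn [-0.0032 -0.0009 -0.0029]
yaw -21.5 F [-0.78  0.12 -0.13] M [-0.065 -0.037  0.003] tq7 [-0.027 -0.089 -0.001] qd7 -0.0007 pos [0.5515 0.0329 0.0829]
```

View pics/w17.png

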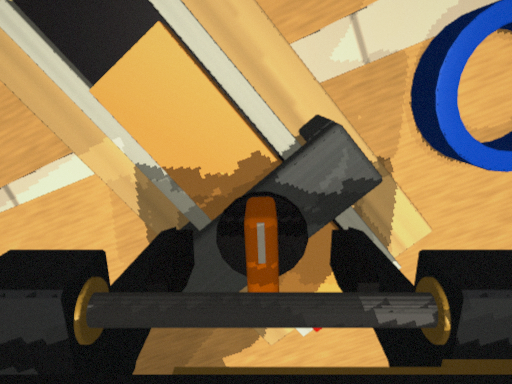

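Released: no residual load, and the knob stayed put. Lifting off and checking.

Call:
play_rows(deltas=[[[-1,0,0,0,0,0,0],[-1,0,0,-0.1,0,0,0],[-1,0,0,-0.25,0,0,0],[-1,0,0,-0.4,0,0,0],[-1,0,0,-0.45,0,0,0]]])

```text
clock: 21.8
tool_pos: [0.5519, 0.032, 0.2205]
eef_rot: [0.982, -0.187, 0.004, -0.006]
contact_force: [-0.2, -0.3, -0.1]
opening: 1.003
```

Call:
play_rows(deltas=[[[-1,-0.1,0.1,0,0,0,0],[-1,-0.2,0.25,0,0,0,0],[-1,-0.25,0.4,0,0,0,0],[-1,-0.3,0.55,0,0,0,0],[-1,-0.3,0.55,0,0,0,0]]])

```text
clock: 22.42
tool_pos: [0.4039, -0.0915, 0.217]
eef_rot: [0.982, -0.19, 0.002, -0.004]
contact_force: [0.5, 0.1, 0.5]
opening: 0.997
```

```bash
python3 f.py; python3 - <<'E'
from h import *
im=vision.snapshot("top")[:,:,::-1]; cv2.imwrite("pics/top18.png",im)
a=cv2.imread("pics/top0.png"); c=np.hstack([x[110:260,80:300] for x in (a,im)])
cv2.imwrite("pics/t18.png",cv2.resize(c,None,fx=1.8,fy=1.8,interpolation=cv2.INTER_CUBIC))
cv2.imwrite("pics/t18z.png",cv2.resize(im[140:260,150:300],None,fx=5,fy=5,interpolation=cv2.INTER_CUBIC))
E
```

```text
yaw -21.85 F [0.5  0.14 0.54] M [ 0.004 -0.069  0.001] tq7 [0.05  0.123 0.207] qd7 -0.023 pos [ 0.4039 -0.0915  0.217 ]
```

View pics/t18z.png

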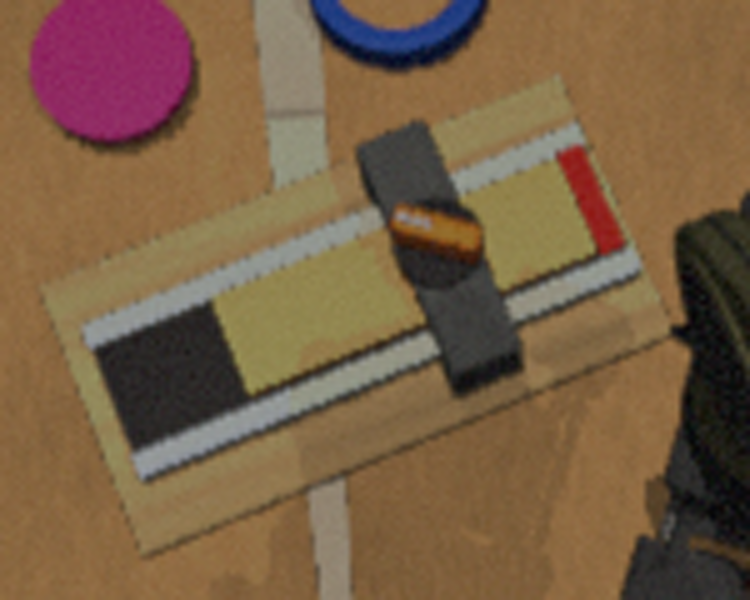

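View pics/top18.png

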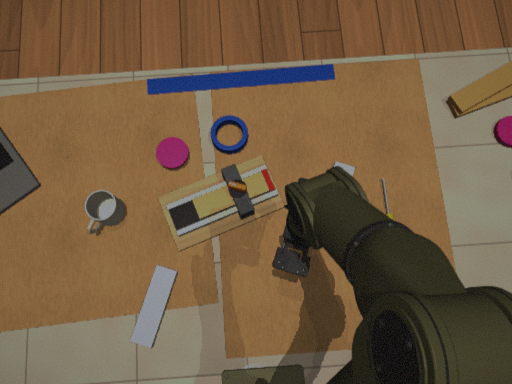

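The rail's nose is still on the red stop at crop (575,205), the knob has turned about 130° clockwise, and the tape, filter and mug are where they were. The arm is clear, so I'm handing in.

Call:
play_rows(deltas=[[[-1,0,0,0,0,0,0],[-1,0,0,0,0,0,0]]])

```text
clock: 22.72
tool_pos: [0.4071, -0.0886, 0.2172]
eef_rot: [0.982, -0.187, 0.004, -0.006]
contact_force: [-0.2, 0.4, -0.2]
opening: 0.996
```

```bash
python3 - <<'E'
from plant import r
print(r.finish_job())
E
```

```text
the job is handed in; nothing more can be done
None
```

I slid the oak rail home against the red stop and tightened the clamp to an estimated 40–59° past the bite. I then let go and handed the job in at 22.7 s. No verdict is reported, so how far past the bite is my estimate.

- **Rail:** it met the stop with about 8 N at the wrist. The last top view shows no gap between its nose and the stop.
- **Clamp:** I turned the knob about 130° clockwise. The bar moved less than 1° in the grip and stayed put after release.
- **How far past the bite:** the checks disagreed. The torque climbed more slowly than the stated 0.6 N m per rad, and the different ways of reading it put the bite anywhere from yaw 11° to 38°. Most put the final angle 40–59° past it, or roughly 48–70 N. The lowest estimate was about 33°, or roughly 40 N. All of these are inside the 32–85 N window.
- **Fingertips:** in the camera views they sat 8–14 mm behind the reported TCP, not 19 mm ahead of it. My first push passed over the rail without touching it, and I corrected the height.
- **Bystanders:** the tape, filter and mug look unmoved in the last top view. The arm hid most of the screwdriver there, but it was never near it. At the end the arm was clear and read no contact force.

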